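Free the stone holders from the spring-bar rail

TASK

Wooden holders are locked in the mounting rail by spring bars. With the forked tool (never with the gripper itself) draw back the spring bar of every holder that carries a stone until its front tips up, and set these holders upright and flat on the floor of the empty white card tray beside the rail; the empty holder stays locked in the rail. Stand the forked tool back on its rubber mat, and do not disturb the loose opal and the jar behind the work.

Things in the scene. Friction and masses are not known exactly. Their poses are not given: they have to be found in the camera images.
- rail: Grey rail fixed to the bench, 360 mm wide, x -88 to +94 mm; +x away from the robot. Origin on the bench. Five lanes along x at y = -152, -76, 0, 76, 152 mm, each with a spring bar and perhaps a holder; a locked holder's block centre is at x = 42. Holders lie with the underside 20 mm above the bench on a cross ridge (x 41 to 47), between side strips 26 mm high. Bar guides 26 mm wide, 41 high at x -24 to -10 and -80 to -70.
- spring_bar_1: Spring bar, lane y = -152 mm: steel rod, 7 mm diameter, along rail x, 30 mm above the bench, with a round collar 28 mm diameter, 6 thick. Origin: collar centre (rail x = -47). Its far end lies 8 mm over the holder's tongue. Drawn towards the robot (-x), 14 mm at most, 2 to 5 N; from 9 mm on the holder is free. Springs back when let go.
- spring_bar_2: Spring bar of lane y = -76 mm, same as spring_bar_1. On the far side of the collar (towards the holder) 20 mm of rod lie open before the guide: there the fork's prongs go down, one on either side of the rod, to pull the collar towards the robot.
- spring_bar_3: Spring bar of lane y = 0 mm, same as spring_bar_1.
- spring_bar_4: Spring bar of lane y = 76 mm, same as spring_bar_1.
- spring_bar_5: Spring bar of lane y = 152 mm, same as spring_bar_1.
- holder_opal_mid (a point): Holder with a rough opal fixed on top (38 mm wide, 26 high): wooden block 76 x 40 x 38 mm (x, y, z), steel tongue 12 mm long low at its front (-x, the robot's side). Point: block centre, 19 mm above the underside; 180 g. In any lane; may be absent. Its steel-capped rear is heavy: with the bar drawn back its front tips up about 0.28 rad and it lies loose. Grip across the 40 mm.
- holder_pink_mid (a point): Holder with an angular rough stone fixed on top (38 mm wide, 21 high); otherwise as holder_opal. Point at the block's centre, 19 mm above its underside. In any lane; may be absent.
- holder_chip_mid (a point): Holder with a small stone chip fixed on top (26 mm wide, 17 high); otherwise as holder_opal. Point at the block's centre, 19 mm above its underside. In any lane; may be absent.
- holder_rough_mid (a point): Holder with a rough stone fixed on top like that of holder_pink but turned half round; otherwise as holder_opal. Point at the block's centre, 19 mm above its underside. In any lane; may be absent.
- holder_empty_mid (a point): Holder without a stone, bare on top, otherwise as holder_opal. Point at the block's centre. In any lane; it is to stay locked.
- fork_mid (a point): Forked tool, 130 x 40 x 58 mm, 120 g, standing on two prongs and a heel. Point: middle of its wooden bar (130 x 18 x 20 mm along x, y, z), 48 mm above the prong tips; x along the bar to the prongs, z up. Steel prongs reach 38 mm below the bar at x = 60 mm, each 6 (x) by 7 mm (y), 14 mm apart inside; heel with a 40 mm wide foot at x = -58 mm, as low as the prongs.
- mat: Black rubber mat fixed to the bench, 200 x 110 x 4 mm (x, y, z), where the forked tool stands. Origin under its centre.
- tray: Open white card tray beside the rail, empty, loose, 182 x 227 x 56 mm (x, y, z) outside, 174 x 220 mm inside, floor 3 mm thick. Origin under its centre. Four holders fit with room for fingers if laid along the tray's y, in two rows of two places.
- opal_rock: Loose rough opal, 47 x 86 x 45 mm, a bystander behind the work. Origin under its centre.
- jar: Small round gem jar, 50 mm diameter, 24 mm high, a bystander behind the rail. Origin under its centre.

How it is judged:
By the outcome, as a careful person would: the job done as asked, in the order asked, and still so for the second after the job is handed in, with the robot touching nothing.
Of holder_opal, holder_pink, holder_chip, holder_rough only 3 to 4 are there at a start; the rules pass over those that are not, and their reading is None.
At some moment in a run one of tray may be knocked a few centimetres aside while the robot is not near it.
It also fails if it takes over 208 s, if anything falls off the work surface, if the arm or the gripper's body presses on something with over 40 N, if the wrist force passes 120 N, or if a joint passes its speed limit or range.

ROBOT

A 6-joint arm with a two-finger parallel gripper is mounted at the origin on a cart in front of the work surface, level with it; the furniture and walls round the work are solid. World frame = base frame: x ahead of the robot, y to its left, z up, the work surface at z = 0. Lengths are in m, angles in rad, forces in N, time in s.
With the tool pointing down it reaches from about 0.3 to 0.75 m from the base axis. Payload 8.5 kg.
Tool frame: the origin (TCP) lies on the centre line of the jaws, within the pads' length; the fingertips stand 8 mm ahead of it and the grasp point (between the pads) lies 11 mm behind it; x points along the fingers, z is the direction in which the jaws open and shut, and the axes are right-handed (so a half turn about x gives the same grasp; the last joint's range is limited). The gripper opens to 85 mm and grips with 20 to 120 N. Pads are 22 mm wide; open, the fingers measure 114 mm over their backs; the gripper's body (76 mm by 85 mm) begins 54 mm behind the grasp point. The pads swing forward as they close: fully open they stand 13 mm farther back than shut.
Start: joints at [0.942, 0.381, 1.297, -0, 1.464, -0.215], TCP at [0.221, 0.504, 0.239] pointing down, gripper open.
Joint ranges: [-3.11, 3.11], [-0.89, 2.33], [0.22, 2.48], [-1.42, 4.56], [0.17, 2.85], [-2.88, 2.88]. Speed limits (rad/s): [2.39, 2.39, 3.14, 3.14, 3.14, 3.14].

INTERFACE

Orientations are given as a unit quaternion [x, y, z, w].
In Python, from rig import arm gives the robot as it stands.
- The arm moves only by the tool move_arm, never from a script. Its argument "deltas" is one flat list of numbers, 5 for each row, row after row: the opening in per cent of the stroke, from 0 (shut) to 100 (fully open), then the shift along the world's x, y, z in mm, then the turn about the world's z in rad. In form: [gripper, dx, dy, dz, twist, gripper, dx, dy, dz, twist, ...]. A call has 1 to 10 rows; each row shifts and turns the commanded pose from where the row before left it; what a row does not reach is not made up. A row lasts 1/10 s, in which the tool goes at most 50 mm and 8.59 degrees, less where a joint would pass 70% of its speed; a pose out of reach is approached as far as the arm can. A call with a gripper value outside its range is refused whole. The fingers move at their own pace and stop on an object; the grip force is fixed at half the most. Time passes only in rows, so rows that do not move let the fingers close. It gives the time, the measured TCP pose, the force and the opening at its end, in the units of the state.
- arm.observe(): the state, without advancing time (a new reading comes with each control period).
- arm.read_camera(name): name is "side" or "top"; returns a dict with "image" (480x640x3 uint8, blue, green, red), "mtx" (3x3 intrinsics, pixels), "dist_coeffs" ([k1, k2, p1, p2, k3] as OpenCV has them; the pictures are not rectified), "rvec" (rotation vector, rad) and "tvec" (3), from world to camera coordinates, as OpenCV has them. Camera axes: x right, y down, z forward; pixel columns grow to the right and rows downward; lengths in m; the calibration is good to about 2 mm. A picture is of the moment at which its call begins. There is no depth.
- arm.hand_in(): hands the job in, once; it reports no verdict.
The state is a dict: "time": time; "joint_positions": joint angles; "qvel": joint speeds; "joint_efforts": joint torques, N m; "tool_pos": TCP position; "ee_rot": TCP orientation; "ft_force": force on the tool from outside, world axes, zero at the start; "moment": the same for the moment, N m; "width": opening from 0.0 (shut) to 1.0 (fully open).
Only numpy, scipy, OpenCV 4.12 (cv2) and the standard library are available. Lean on these libraries where they do the work, as an engineer would, in place of code of your own. Each camera call takes 0.05 s, during which the arm holds its last target.

## Working session

There is one attempt and no reset: what is moved stays moved. The work goes in short steps, Python scripts to look and compute and a tool call to move; the robot and the scene stay as the last step left them, time stands still between calls to the robot, and variables do not carry over. Pictures are saved under pics/ and viewed, and the job is handed in when it is done.

Besides the shell and the picture viewer there is one more tool, called after ">>>" as name(argument=value, ...) on one line, values as JSON. move_arm: Moves the arm, as the interface text tells. Its arguments: {"type":"object","properties":{"deltas":{"type":"array"}},"required":["deltas"]}

```bash
ls; mkdir -p pics; python3 - <<'E'
from rig import arm
import cv2,numpy as np
s=arm.observe(); print({k:np.round(v,3) for k,v in s.items()})
for n in("top","side"):
    c=arm.read_camera(n); cv2.imwrite(f"pics/{n}0.png",c["image"]); print(n,c["mtx"],c["dist_coeffs"],c["rvec"],c["tvec"])
    R=cv2.Rodrigues(np.array(c["rvec"],float))[0]; print(-R.T@np.array(c["tvec"]).ravel())
E
```

```text
pics
{'time': np.float64(0.0), 'joint_positions': array([ 0.942,  0.381,  1.298,  0.   ,  1.464, -0.215]), 'qvel': array([-0.002,  0.001,  0.001, -0.001,  0.001, -0.002]), 'joint_efforts': array([-1.0000e-03, -4.4846e+01, -2.3127e+01, -0.0000e+00,  5.0000e-03,
       -0.0000e+00]), 'tool_pos': array([0.221, 0.503, 0.239]), 'ee_rot': array([-0.387,  0.593,  0.386,  0.592]), 'ft_force': array([ 0.157,  0.448, -0.307]), 'moment': array([-0.003, -0.01 ,  0.05 ]), 'width': np.float64(0.999)}
top [[497.12866384   0.         315.80396548]
 [  0.         497.12866384 243.3670651 ]
 [  0.           0.           1.        ]] [0.01798904 0.         0.         0.         0.        ] [ 2.1834159  -2.14389329  0.15061844] [-0.07993472  0.59793499  1.10308645]
[ 0.45733804 -0.05388678  1.16989472]
side [[473.62182962   0.         314.79688265]
 [  0.         473.62182962 226.04103032]
 [  0.           0.           1.        ]] [-0.12712107  0.          0.          0.          0.        ] [ 2.14231786 -0.4103176   0.21232009] [-0.56090504  0.14977356  1.06768884]
[ 0.23050111 -0.94609838  0.72716789]
```

View pics/top0.png

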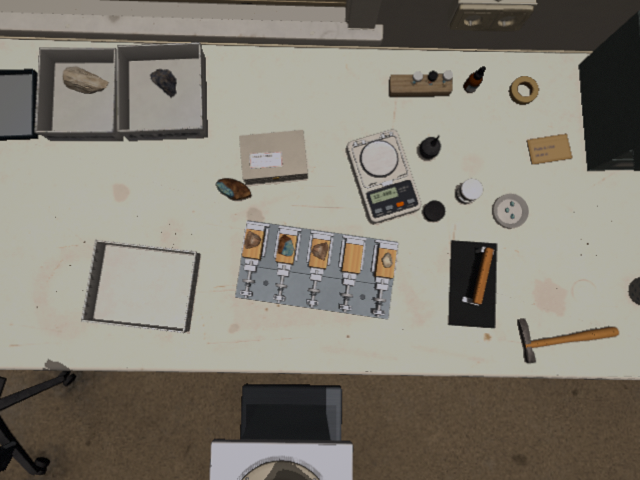

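View pics/side0.png

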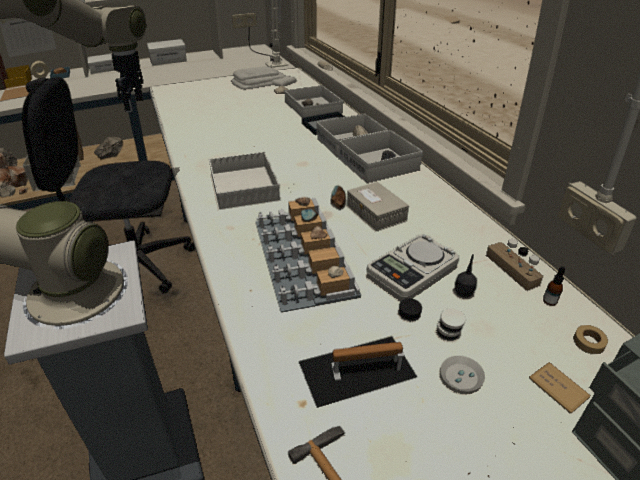

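```bash
cat > h.py <<'E'
import cv2,numpy as np
from rig import arm
def cam(n,save=None):
    c=arm.read_camera(n)
    if save: cv2.imwrite(f"pics/{save}.png",c["image"])
    return c
def proj(c,P):
    return cv2.projectPoints(np.array(P,float).reshape(-1,3),np.array(c["rvec"],float),np.array(c["tvec"],float),c["mtx"],np.array(c["dist_coeffs"],float))[0].reshape(-1,2)
def unproj(c,uv,z):
    uv=np.array(uv,float).reshape(-1,1,2)
    n=cv2.undistortPoints(uv,c["mtx"],np.array(c["dist_coeffs"],float)).reshape(-1,2)
    R=cv2.Rodrigues(np.array(c["rvec"],float))[0]; t=np.array(c["tvec"],float).ravel()
    C=-R.T@t; d=np.c_[n,np.ones(len(n))]@R
    s=(np.broadcast_to(z,len(n))-C[2])/d[:,2]
    return C+d*s[:,None]
def crop(img,x0,y0,x1,y1,f,name):
    im=cv2.resize(img[y0:y1,x0:x1],None,fx=f,fy=f,interpolation=cv2.INTER_CUBIC)
    cv2.imwrite(f"pics/{name}.png",im)
E
python3 - <<'E'
from h import *
im=cv2.imread("pics/top0.png")
crop(im,230,215,405,325,4.5,"rail0")
crop(im,440,230,505,335,5.5,"fork0")
crop(im,75,230,210,340,5.5,"tray0")
im=cv2.imread("pics/side0.png")
crop(im,245,185,365,315,4.5,"srail0")
crop(im,290,325,430,410,5.5,"sfork0")
E
```

```text
(no output)
```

View pics/rail0.png

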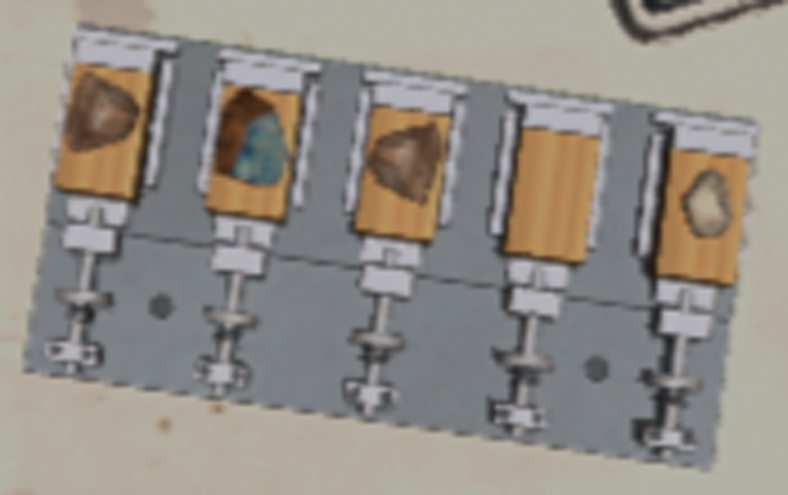

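View pics/fork0.png

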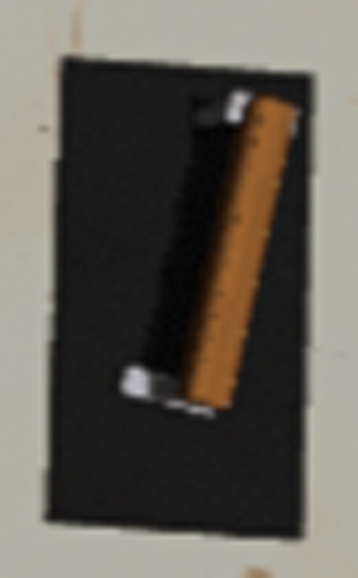

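View pics/tray0.png

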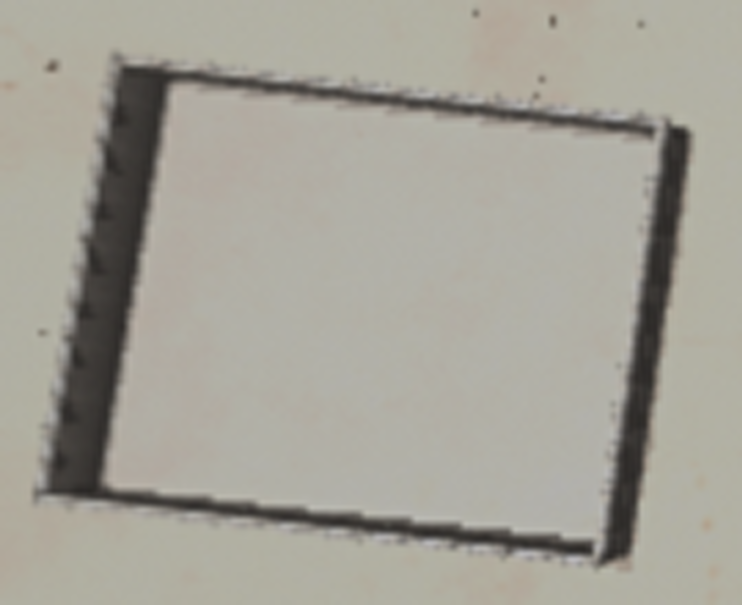

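View pics/srail0.png

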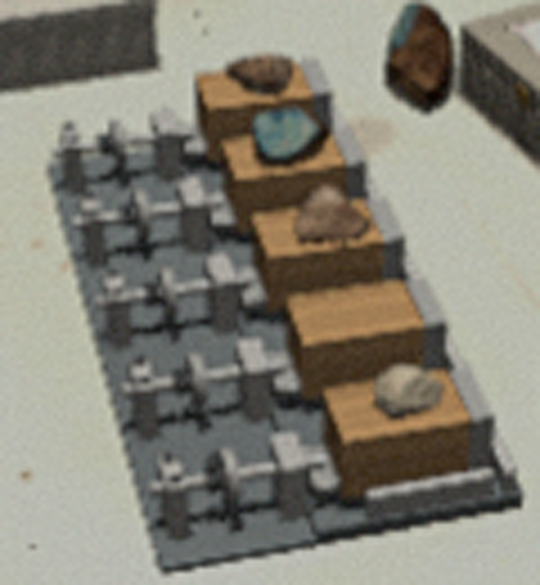

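View pics/sfork0.png

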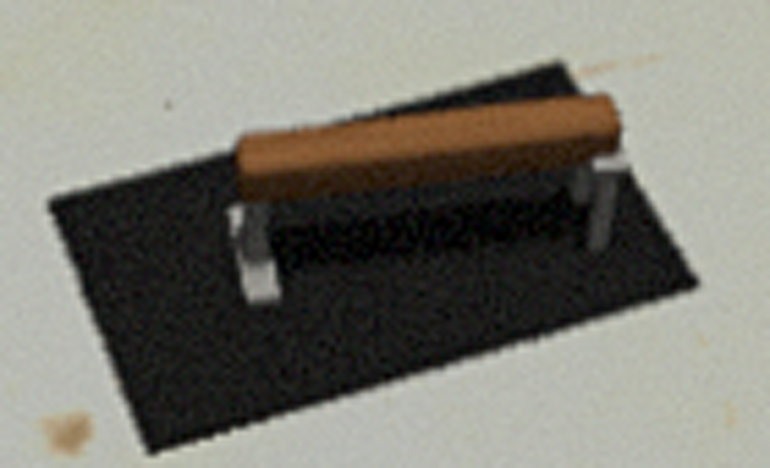

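```bash
cat > fit.py <<'E'
from h import *
from scipy.optimize import least_squares
ct=cam("top");cs=cam("side")
def full(c,f,x0,y0): return (np.array(c,float)+.5)/f-.5+np.array([x0,y0])
L=[152,76,0,-76,-152]
T=[];S=[]
tp=[((55,190),(135,199)),((207,206),(285,218)),((357,232),(432,242)),((505,250),(585,262)),((657,274),(735,284))]
sp=[((197,75),(205,108)),((220,140),(237,180)),((250,210),(270,257)),((287,292),(305,346)),((324,387),(345,448))]
P=[];ut=[];us=[]
for l,a,b in zip(L,tp,sp):
    P+=[(4,l+20,58),(4,l-20,58)]; ut+=list(a); us+=list(b)
P=np.array(P)/1000
# base outline on bench/top of plate z~? top-image corners
ut=full(ut,4.5,230,215);us=full(us,4.5,245,185)
def W(p,P): 
    c,s=np.cos(p[2]),np.sin(p[2]); return np.c_[p[0]+c*P[:,0]-s*P[:,1],p[1]+s*P[:,0]+c*P[:,1],P[:,2]]
def run(use):
    def f(p):
        r=[]
        if 't' in use:r.append(proj(ct,W(p,P))-ut)
        if 's' in use:r.append(proj(cs,W(p,P))-us)
        return np.concatenate(r).ravel()
    o=least_squares(f,[.45,0,-.15]);return o.x,f(o.x)
for u in("t","s","ts"):
    x,r=run(u);print(u,np.round(x,4),np.round(np.sqrt((r**2).mean()),2))
p=x
print(np.round(r.reshape(-1,2),1).tolist())
# tray: rim corners top z=56
q=unproj(ct,full([(115,60),(690,125),(605,563),(40,493)],5.5,75,230),.056);print("tray rim",np.round(q,4).tolist(), np.round(q[:,:2].mean(0),4))
print([np.linalg.norm(q[i]-q[(i+1)%4]).round(4) for i in range(4)])
q=unproj(ct,full([(63,58),(313,73),(302,538),(46,520)],5.5,440,230),.004);print("mat",np.round(q,4).tolist(),q.mean(0).round(4))
print([np.linalg.norm(q[i]-q[(i+1)%4]).round(4) for i in range(4)])
# fork bar top z = 4+58
q=unproj(ct,full([(252,97),(295,105),(231,405),(187,402)],5.5,440,230),.062);print("fork",np.round(q,4).tolist(),q.mean(0).round(4))
print([np.linalg.norm(q[i]-q[(i+1)%4]).round(4) for i in range(4)])
m=(q[0]+q[1])/2-(q[2]+q[3])/2; print("yaw",np.arctan2(m[1],m[0]))
# side: top-face of bar corners z=.062
q=unproj(cs,full([(238,138),(608,98),(620,140),(243,165)],5.5,290,325),.062);print("fork s",np.round(q,4).tolist(),q.mean(0).round(4))
E
python3 fit.py
```

```text
t [ 0.5396 -0.0728 -0.1225] 0.4
s [ 0.5384 -0.0729 -0.1208] 0.56
ts [ 0.5391 -0.0728 -0.1221] 0.52
[[-0.4, -0.4], [-0.5, 0.1], [-0.6, 0.8], [-0.3, 0.6], [-0.4, -0.2], [0.6, 0.1], [0.3, 0.5], [0.2, 0.4], [0.2, -0.1], [0.5, 0.2], [-0.4, -0.4], [0.9, -0.1], [0.6, 0.0], [0.2, -0.4], [0.6, 1.0], [0.0, -0.1], [-0.1, 1.0], [0.2, -0.5], [0.1, 0.3], [0.2, -1.5]]
tray rim [[0.594, 0.4241, 0.056], [0.5718, 0.1905, 0.056], [0.3954, 0.216, 0.056], [0.4197, 0.4408, 0.056]] [0.4952 0.3179]
[np.float64(0.2346), np.float64(0.1782), np.float64(0.2261), np.float64(0.1751)]
mat [[0.6174, -0.3902, 0.004], [0.613, -0.498, 0.004], [0.415, -0.4876, 0.004], [0.4205, -0.3796, 0.004]] [ 0.5165 -0.4389  0.004 ]
[np.float64(0.1079), np.float64(0.1983), np.float64(0.1082), np.float64(0.1973)]
fork [[0.5949, -0.4506, 0.062], [0.5919, -0.4682, 0.062], [0.4695, -0.4389, 0.062], [0.4704, -0.4212, 0.062]] [ 0.5316 -0.4447  0.062 ]
[np.float64(0.0178), np.float64(0.1259), np.float64(0.0178), np.float64(0.128)]
yaw -0.23357105951799492
fork s [[0.4701, -0.4254, 0.062], [0.5917, -0.4564, 0.062], [0.5862, -0.474, 0.062], [0.4671, -0.4365, 0.062]] [ 0.5288 -0.4481  0.062 ]
```

```bash
cat >> h.py <<'E'
from scipy.spatial.transform import Rotation as Ro
def st():
    s=arm.observe(); M=Ro.from_quat(s["ee_rot"]).as_matrix()
    print("t",round(float(s["time"]),1),"p",np.round(s["tool_pos"],4),"jawyaw",round(np.arctan2(M[1,2],M[0,2]),3),"xaxis",np.round(M[:,0],3),"w",round(float(s["width"]),3),"F",np.round(s["ft_force"],2),"q",np.round(s["joint_positions"],2))
E
cat > fork.py <<'E'
from h import *
import sys
from scipy.optimize import least_squares
ct=cam("top");cs=cam("side")
def full(c,f,x0,y0): return (np.array(c,float)+.5)/f-.5+np.array([x0,y0])
ut=full([(252,97),(295,105),(231,405),(187,402)],5.5,440,230); 
us=full([(238,138),(608,98),(620,140),(243,165)],5.5,290,325)
A=[(65,9,62),(65,-9,62),(-65,-9,62),(-65,9,62)]
B=[(-65,9,62),(65,9,62),(65,-9,62),(-65,-9,62)]
def W(p,P):
    P=np.array(P)/1000
    c,s=np.cos(p[2]),np.sin(p[2]); return np.c_[p[0]+c*P[:,0]-s*P[:,1],p[1]+s*P[:,0]+c*P[:,1],P[:,2]]
for u in("t","s","ts"):
    f=lambda p:np.concatenate(([proj(ct,W(p,A))-ut] if 't' in u else [])+([proj(cs,W(p,B))-us] if 's' in u else [])).ravel()
    o=least_squares(f,[.53,-.44,-.2]);print(u,o.x.round(4),np.round(f(o.x),1))
p=o.x
im=cv2.imread("pics/top0.png")
pts=proj(ct,W(p,A+[(63,10.5,4),(63,-10.5,4),(57,7,4),(-58,20,4),(-58,-20,4)]))
print(((pts+.5-[440,230])*5.5-.5).round())
st()
E
python3 fork.py
```

```text
t [ 0.5317 -0.4447 -0.2322] [ 0.1 -1.   0.1 -0.4 -0.1  1.4 -0.1 -0.1]
s [ 0.529  -0.4479 -0.2714] [-1.5 -1.2  1.2 -0.3  1.4 -0.5 -1.   1.6]
ts [ 0.5304 -0.4461 -0.2505] [ 1.3 -0.3  1.3  0.4 -0.   1.9  0.1  0.3 -1.1 -1.5  1.1 -1.7  1.5 -2.
 -0.5  1.2]
[[259.  95.]
 [302. 107.]
 [231. 416.]
 [187. 404.]
 [206. 115.]
 [254. 128.]
 [211. 130.]
 [121. 381.]
 [212. 407.]]
t 0.3 p [0.2211 0.5035 0.2391] jawyaw 1.157 xaxis [-0. -0. -1.] w 0.999 F [ 0.23  0.07 -0.38] q [ 0.94  0.38  1.3  -0.    1.46 -0.22]
```

>>> move_arm(deltas=[100,14,-43,0,0.018,100,14,-43,0,0.018,100,14,-43,0,0.018,100,14,-43,0,0.018,100,14,-43,0,0.018,100,14,-43,0,0.018,100,14,-43,0,0.018,100,14,-43,0,0.018,100,14,-43,0,0.018,100,14,-43,0,0.018])

```text
time: 1.3
tool_pos: [0.3613, 0.0718, 0.2395]
ee_rot: [-0.439, 0.555, 0.438, 0.555]
ft_force: [1.7, 0.3, -0.1]
width: 1.004
```

>>> move_arm(deltas=[100,14,-43,0,0,100,14,-43,0,0,100,14,-43,0,0,100,14,-43,0,0,100,14,-43,0,0,100,14,-43,0,0,100,14,-43,0,0,100,14,-43,0,0,100,14,-43,0,0,100,14,-43,0,0])

```text
time: 2.3
tool_pos: [0.5014, -0.3583, 0.2392]
ee_rot: [-0.438, 0.555, 0.438, 0.555]
ft_force: [0.1, 0.2, 0.3]
width: 1.001
```

```bash
python3 - <<'E'
from h import *
st()
E
```

```text
t 2.3 p [ 0.5014 -0.3583  0.2392] jawyaw 1.337 xaxis [ 0.  0. -1.] w 1.001 F [0.13 0.17 0.28] q [-0.81  0.5   1.1   0.    1.54 -2.15]
```

>>> move_arm(deltas=[100,10,-29,0,0,100,10,-29,0,0,100,9.6,-29.7,0,0,100,0,0,-40,0,100,0,0,-40,0,100,0,0,-40,0,100,0,0,-20,0,100,0,0,0,0])

```text
time: 3.1
tool_pos: [0.5297, -0.443, 0.0957]
ee_rot: [-0.436, 0.555, 0.441, 0.555]
ft_force: [-0.5, -0.3, -0.1]
width: 0.995
```

```bash
python3 - <<'E'
from h import *
st()
a=cam("top");b=cam("side")
crop(a["image"],400,200,540,340,4.2,"t1");crop(b["image"],280,290,440,420,4.6,"s1")
E
```

```text
t 3.1 p [ 0.5297 -0.443   0.0957] jawyaw 1.337 xaxis [-0.004  0.005 -1.   ] w 0.995 F [-0.45 -0.29 -0.13] q [-0.87  0.74  1.06  0.    1.35 -2.2 ]
```

View pics/s1.png

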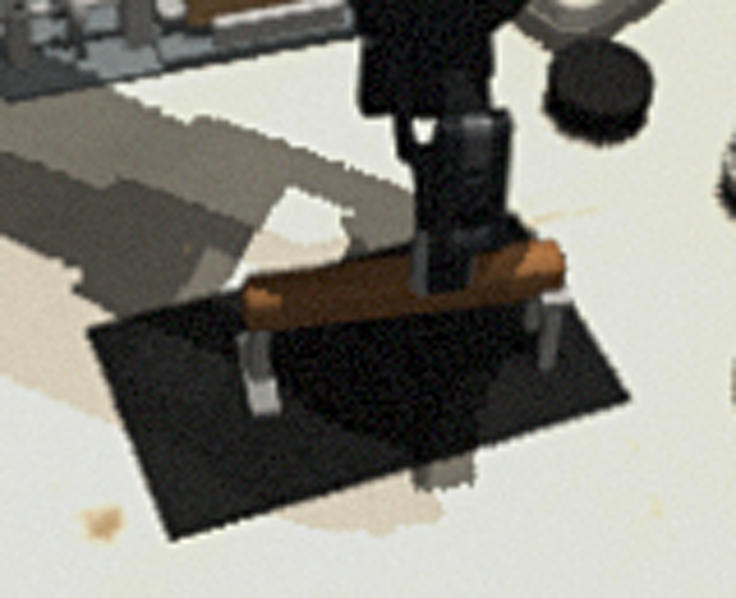

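View pics/t1.png

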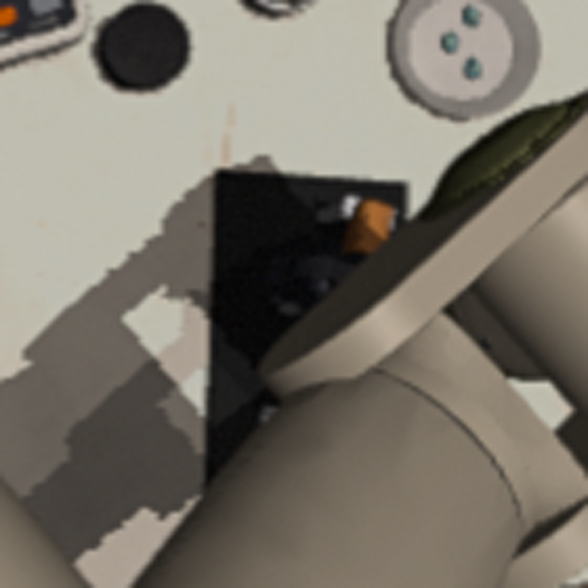

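>>> move_arm(deltas=[100,0,0,-30,0,100,0,0,-28,0,100,0,0,0,0,0,0,0,0,0,0,0,0,0,0,0,0,0,0,0,0,0,0,0,0,0,0,0,0,0,0,0,0,0,0,0,0,0,0,0])

```text
time: 4.2
tool_pos: [0.531, -0.4444, 0.0422]
ee_rot: [-0.439, 0.555, 0.438, 0.555]
ft_force: [-0.4, 1.9, 5.8]
width: 0.199
```

```bash
python3 - <<'E'
from h import *
st()
a=cam("top");b=cam("side")
crop(b["image"],280,290,440,420,4.6,"s2")
E
```

```text
t 4.2 p [ 0.531  -0.4444  0.0422] jawyaw 1.337 xaxis [ 0.001 -0.001 -1.   ] w 0.199 F [-0.39  1.92  5.75] q [-0.87  0.8   1.11  0.    1.23 -2.2 ]
```

View pics/s2.png

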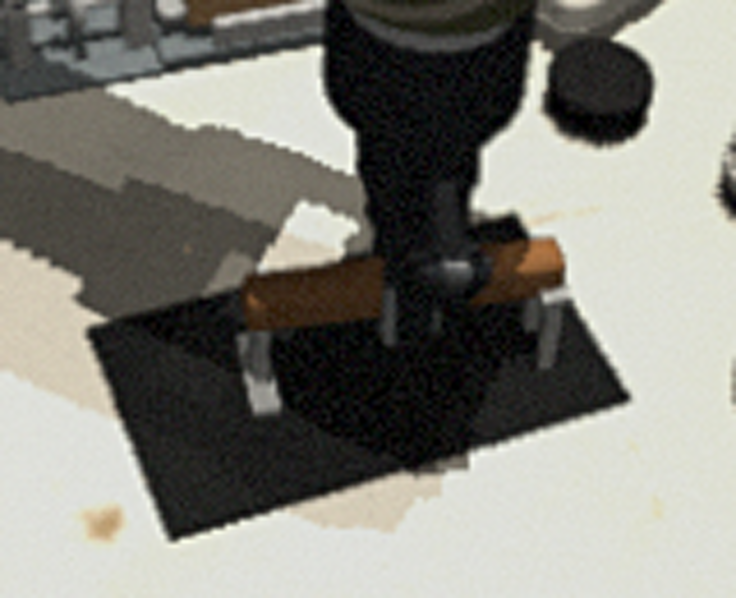

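>>> move_arm(deltas=[0,0,0,20,0,0,0,0,40,0,0,0,0,40,0,0,0,0,20,0,0,-17,38,0,0.02,0,-17,38,0,0.02,0,-17,38,0,0.02,0,-17,38,0,0.02,0,-17,38,0,0.02,0,-20,42,0,0.012])

```text
time: 5.3
tool_pos: [0.4249, -0.2108, 0.1611]
ee_rot: [-0.469, 0.529, 0.469, 0.529]
ft_force: [-0.4, 0.8, -0.9]
width: 0.202
```

>>> move_arm(deltas=[0,0,0,0,0,0,0,0,0,0])

```text
time: 5.5
tool_pos: [0.4257, -0.2117, 0.1616]
ee_rot: [-0.469, 0.529, 0.469, 0.529]
ft_force: [-0.1, 0.2, -1.5]
width: 0.201
```

```bash
cat > look.py <<'E'
from h import *
import sys
n=sys.argv[1]
st()
a=cam("top","tf"+n);b=cam("side","sf"+n)
crop(a["image"],220,200,420,340,4,"t"+n);crop(b["image"],200,180,400,330,4,"s"+n)
E
python3 look.py 3
```

```text
t 5.5 p [ 0.4257 -0.2117  0.1616] jawyaw 1.45 xaxis [ 0.    -0.001 -1.   ] w 0.201 F [-0.05  0.23 -1.47] q [-0.71  0.33  1.63 -0.    1.19 -2.16]
```

View pics/s3.png

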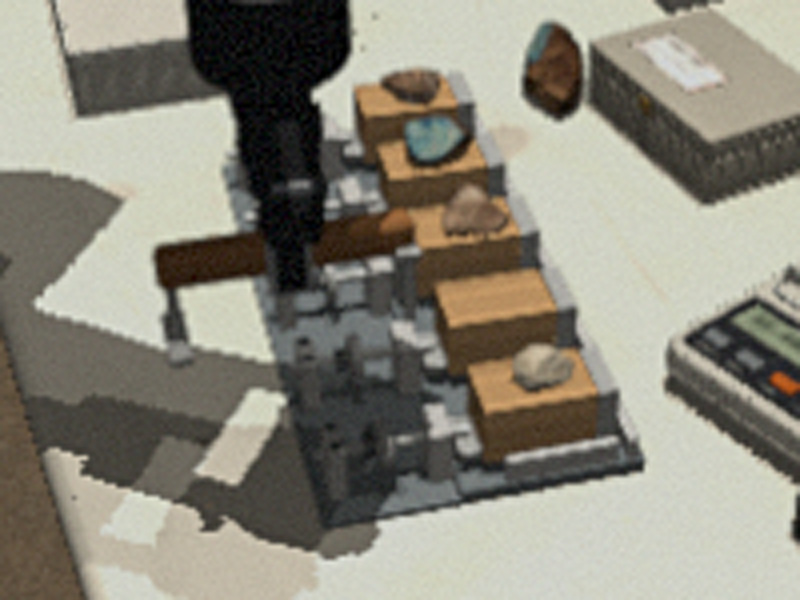

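View pics/t3.png

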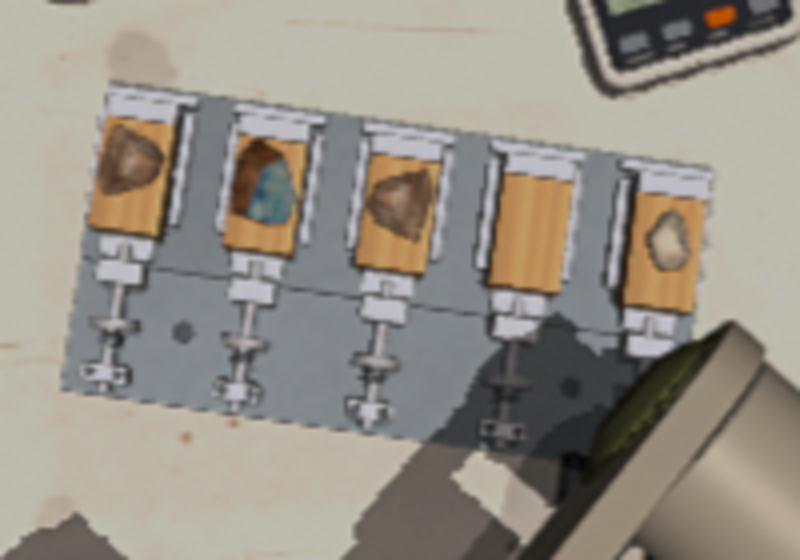

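```bash
cat > ov.py <<'E'
from h import *
import sys
def forkpts(p,yaw,d=0,dy=0,dz=9.8):
    P=[]
    for x,y,z in [(65,9,10),(65,-9,10),(-65,-9,10),(-65,9,10),(65,-9,-10),(-65,-9,-10),(63,-14,-48),(57,-14,-48),(63,14,-48),(-58,-20,-48),(-58,20,-48),(-61,0,-48)]:
        P.append((x+d,y+dy,z+dz))
    P=np.array(P)/1000;c,s=np.cos(yaw),np.sin(yaw)
    return np.c_[p[0]+c*P[:,0]-s*P[:,1],p[1]+s*P[:,0]+c*P[:,1],p[2]+P[:,2]]
def overlay(n,d=0,dy=0,dz=9.8,box=(200,180,400,330),f=4,camn="side"):
    s=arm.observe();M=Ro.from_quat(s["ee_rot"]).as_matrix();yaw=np.arctan2(M[1,2],M[0,2])-np.pi/2
    c=cam(camn);im=c["image"]
    x0,y0,x1,y1=box
    big=cv2.resize(im[y0:y1,x0:x1],None,fx=f,fy=f,interpolation=cv2.INTER_CUBIC)
    u=(proj(c,forkpts(s["tool_pos"],yaw,d,dy,dz))+.5-[x0,y0])*f-.5
    for q in u: cv2.circle(big,tuple(int(round(v)) for v in q),3,(0,0,255),1)
    cv2.imwrite(f"pics/{n}.png",big); st()
if __name__=="__main__": overlay(sys.argv[1],*map(float,sys.argv[2:5]))
E
python3 - <<'E'
from ov import *
overlay("ov3",box=(220,200,340,290),f=6)
E
```

```text
t 5.7 p [ 0.4262 -0.2131  0.1613] jawyaw 1.448 xaxis [ 0. -0. -1.] w 0.201 F [-0.17  0.67 -1.16] q [-0.71  0.33  1.62 -0.    1.19 -2.16]
```

View pics/ov3.png

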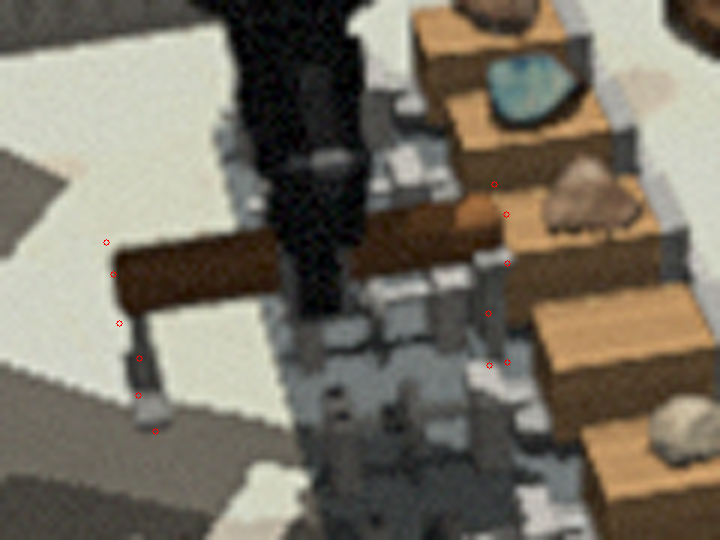

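>>> move_arm(deltas=[0,0,0,-30,0,0,0,0,-30,0,0,0,0,-23,0,0,0,0,0,0,0,0,0,0,0])

```text
time: 6.15
tool_pos: [0.4262, -0.2129, 0.0786]
ee_rot: [-0.468, 0.53, 0.468, 0.53]
ft_force: [-0.1, -0.3, -1.1]
width: 0.198
```

```bash
python3 - <<'E'
from ov import *
overlay("ov4",1,0,11,box=(230,210,350,300),f=6)
cv2.imwrite("pics/tf4.png",cam("top")["image"])
E
```

```text
t 6.2 p [ 0.4264 -0.213   0.0792] jawyaw 1.449 xaxis [ 0.001 -0.001 -1.   ] w 0.199 F [ 0.03 -0.4   0.09] q [-0.71  0.45  1.73 -0.    0.96 -2.16]
```

View pics/ov4.png

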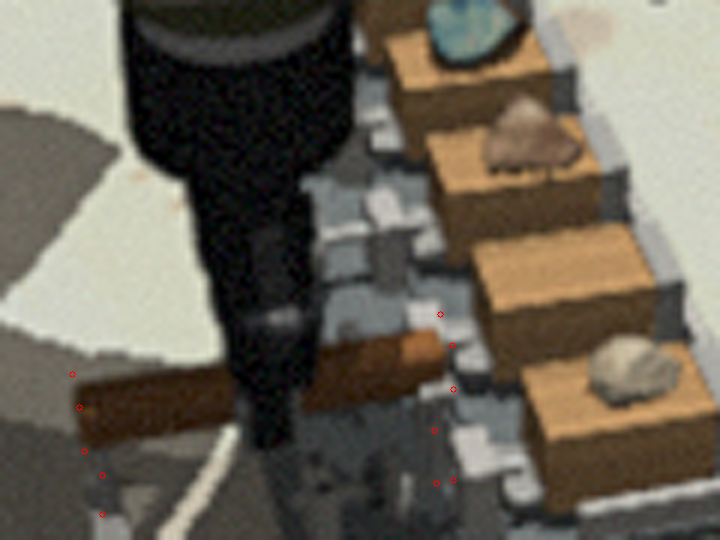

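View pics/tf4.png

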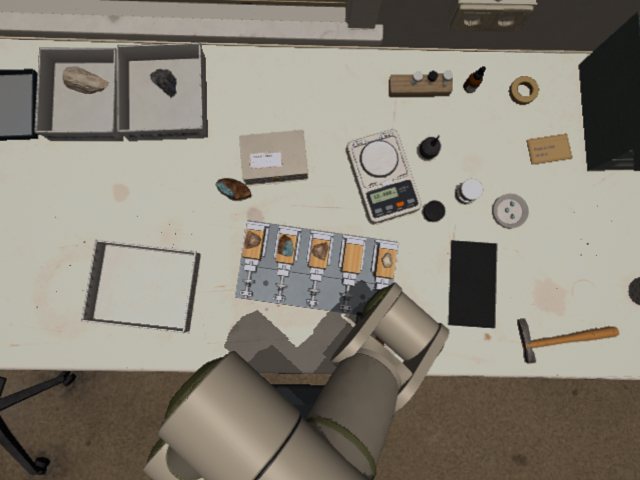

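>>> move_arm(deltas=[0,0,0.8,-6,0,0,0,0,-6,0,0,0,0,0,0])

```text
time: 6.55
tool_pos: [0.4255, -0.2111, 0.0658]
ee_rot: [-0.468, 0.53, 0.469, 0.529]
ft_force: [-0.8, -0.2, -0.5]
width: 0.202
```

>>> move_arm(deltas=[0,0,0,-5,0,0,0,0,-5,0,0,0,0,0,0])

```text
time: 6.85
tool_pos: [0.4255, -0.2111, 0.0556]
ee_rot: [-0.468, 0.53, 0.469, 0.529]
ft_force: [-0.8, -0.1, -2.1]
width: 0.202
```

```bash
python3 - <<'E'
from ov import *
overlay("ov5",0,0,11,box=(230,210,350,300),f=6)
E
```

```text
t 6.9 p [ 0.4256 -0.2112  0.056 ] jawyaw 1.449 xaxis [-0.001  0.001 -1.   ] w 0.2 F [ 0.12 -0.09 -1.2 ] q [-0.71  0.49  1.76 -0.    0.9  -2.16]
```

View pics/ov5.png

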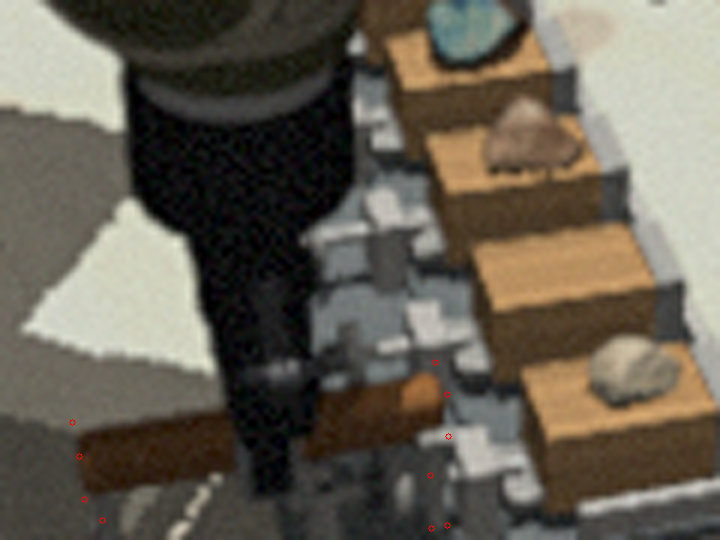

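>>> move_arm(deltas=[0,-4,0.5,0,0,0,-4,0.5,0,0,0,0,0,0,0])

```text
time: 7.2
tool_pos: [0.4175, -0.2104, 0.0565]
ee_rot: [-0.469, 0.529, 0.468, 0.53]
ft_force: [1.4, -0.0, -1.8]
width: 0.197
```

>>> move_arm(deltas=[0,-3,0.35,0,0,0,-3,0.35,0,0,0,0,0,0,0])

```text
time: 7.5
tool_pos: [0.4117, -0.2098, 0.0565]
ee_rot: [-0.469, 0.529, 0.468, 0.53]
ft_force: [4.1, 0.4, -1.7]
width: 0.203
```

```bash
python3 - <<'E'
from ov import *
overlay("ov6",0,0,11,box=(230,210,350,300),f=6)
E
```

```text
t 7.5 p [ 0.4119 -0.2098  0.0565] jawyaw 1.449 xaxis [ 0.001 -0.    -1.   ] w 0.199 F [ 3.2   0.06 -1.61] q [-0.73  0.47  1.79  0.    0.88 -2.18]
```

View pics/ov6.png

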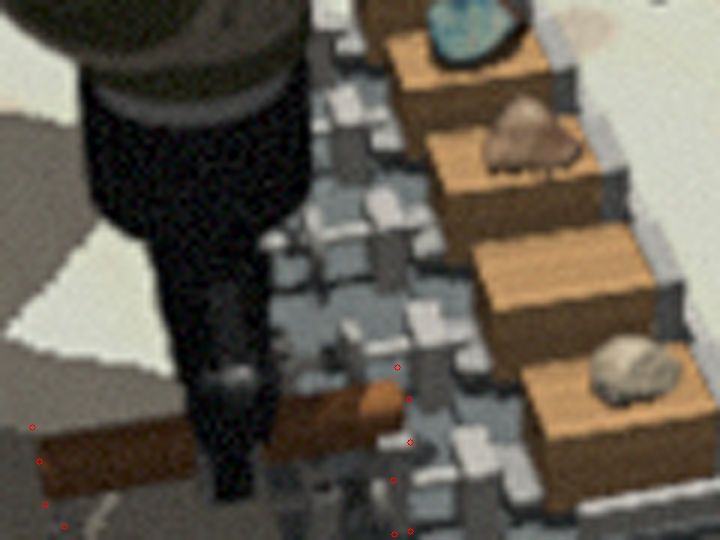

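>>> move_arm(deltas=[0,-2,0.2,0,0,0,-2,0.2,0,0,0,0,0,0,0,0,0,0,0,0])

```text
time: 7.95
tool_pos: [0.4079, -0.2093, 0.0564]
ee_rot: [-0.469, 0.529, 0.468, 0.53]
ft_force: [4.4, 0.4, -0.2]
width: 0.202
```

```bash
python3 - <<'E'
from ov import *
overlay("ov7",0,0,11,box=(230,210,350,300),f=6)
E
```

```text
t 8.0 p [ 0.4079 -0.2093  0.0564] jawyaw 1.449 xaxis [ 0. -0. -1.] w 0.199 F [ 4.67 -0.   -0.68] q [-0.73  0.46  1.8   0.    0.87 -2.18]
```

View pics/ov7.png

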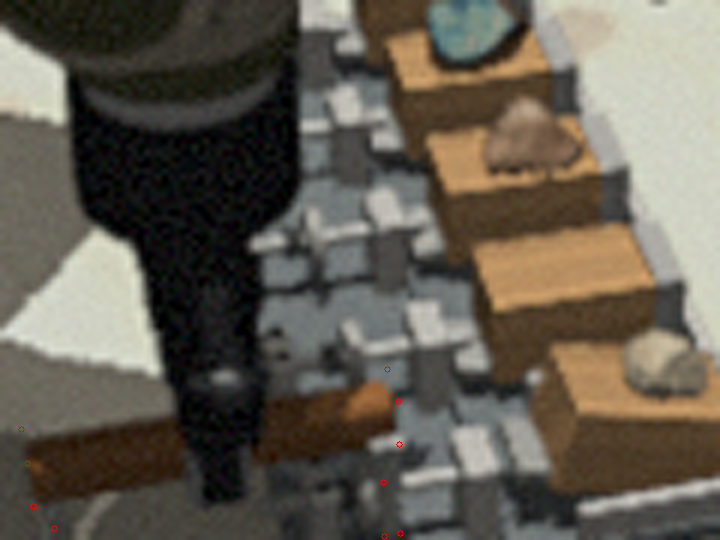

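>>> move_arm(deltas=[0,6,-0.7,0,0,0,6,-0.7,0,0,0,6,-0.7,0,0,0,0,0,20,0,0,0,0,25,0,0,4.5,37.7,0,0,0,4.5,37.7,0,0,0,4.5,37.7,0,0,0,4.5,37.7,0,0,0,0,0,0,0])

```text
time: 9.0
tool_pos: [0.443, -0.0568, 0.101]
ee_rot: [-0.469, 0.529, 0.471, 0.528]
ft_force: [0.6, -1.0, -1.0]
width: 0.2
```

```bash
python3 - <<'E'
from ov import *
overlay("ov8",0,0,11,box=(220,190,360,300),f=5.5)
p=np.array([.539,-.0728]);c,s=np.cos(-.1221),np.sin(-.1221)
for Y in(-152,0,76,152): print(Y,p+np.array([c*-.095-s*Y/1e3,s*-.095+c*Y/1e3]))
E
```

```text
t 9.1 p [ 0.4433 -0.0587  0.101 ] jawyaw 1.453 xaxis [-0.002  0.    -1.   ] w 0.198 F [ 0.05 -0.35 -1.18] q [-0.4   0.37  1.78 -0.    0.99 -1.85]
-152 [ 0.42619415 -0.21209767]
0 [ 0.44470727 -0.0612293 ]
76 [0.45396383 0.01420488]
152 [0.46322039 0.08963907]
```

View pics/ov8.png

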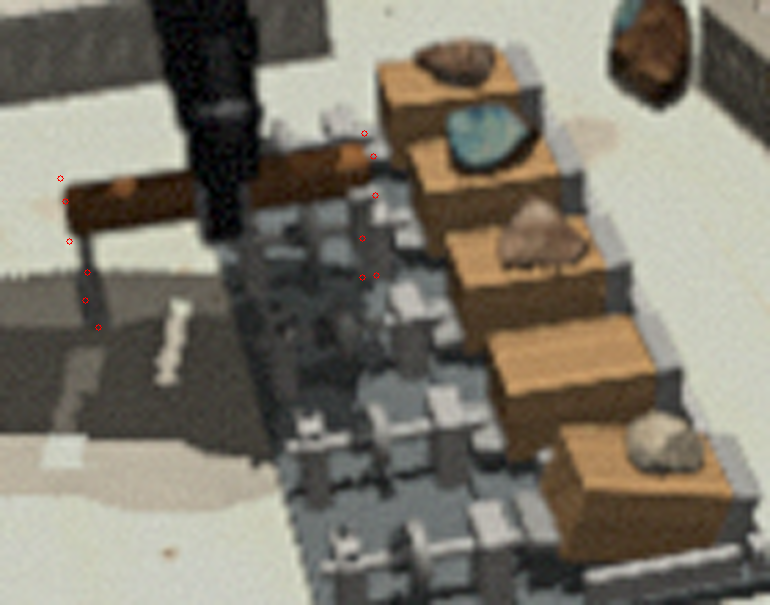

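>>> move_arm(deltas=[0,0.5,-0.5,0,0,0,0,0,-20,0,0,0,0,-8,0,0,0,0,0,0])

```text
time: 9.45
tool_pos: [0.4437, -0.0617, 0.0724]
ee_rot: [-0.467, 0.53, 0.469, 0.529]
ft_force: [0.2, 0.3, -1.9]
width: 0.199
```

>>> move_arm(deltas=[0,0,0,-6,0,0,0,0,-6,0,0,0,0,-5,0,0,0,0,0,0])

```text
time: 9.85
tool_pos: [0.444, -0.061, 0.0558]
ee_rot: [-0.468, 0.53, 0.469, 0.529]
ft_force: [-0.0, -0.2, -1.2]
width: 0.204
```

Straddled without force; pull 18 mm.

>>> move_arm(deltas=[0,-4,0.5,0,0,0,-4,0.5,0,0,0,-3,0.35,0,0,0,-3,0.35,0,0,0,-2,0.2,0,0,0,-2,0.2,0,0,0,0,0,0,0,0,0,0,0,0])

```text
time: 10.65
tool_pos: [0.4266, -0.059, 0.0565]
ee_rot: [-0.469, 0.529, 0.468, 0.53]
ft_force: [4.8, 1.4, -0.7]
width: 0.201
```

```bash
python3 - <<'E'
from ov import *
overlay("ov9",0,0,11,box=(220,190,360,300),f=5.5)
E
```

```text
t 10.7 p [ 0.4266 -0.059   0.0565] jawyaw 1.449 xaxis [ 0.001 -0.    -1.   ] w 0.198 F [4.19 0.72 0.66] q [-0.41  0.43  1.88  0.    0.83 -1.86]
```

View pics/ov9.png

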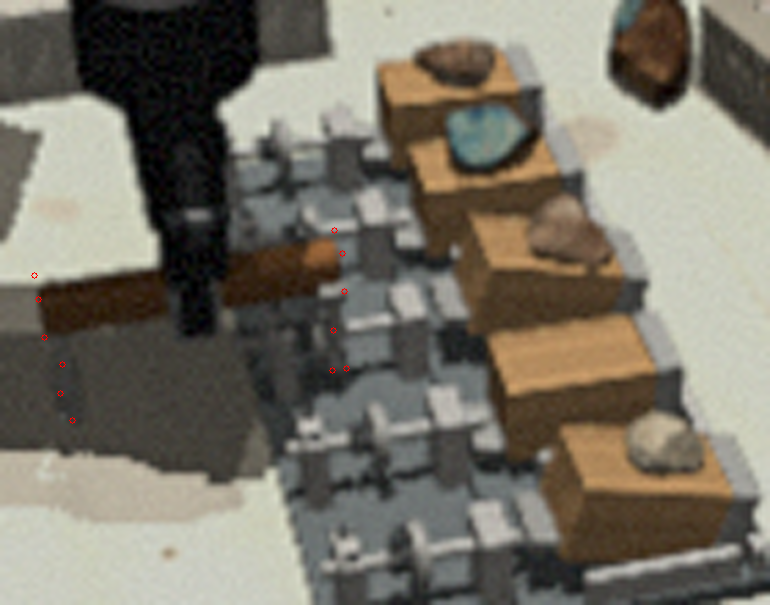

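Lane 3 tipped. Next lane 4 (shift +9.3, +75.4).

>>> move_arm(deltas=[0,6,-0.7,0,0,0,6,-0.7,0,0,0,6,-1.0,0,0,0,0,0,20,0,0,0,0,25,0,0,4.6,37.7,0,0,0,4.7,37.7,0,0,0,0,0,0,0,0,0,0,-20,0,0,0,0,-8,0])

```text
time: 11.7
tool_pos: [0.4527, 0.0141, 0.072]
ee_rot: [-0.468, 0.53, 0.47, 0.529]
ft_force: [0.3, -0.1, -0.8]
width: 0.201
```

>>> move_arm(deltas=[0,0,0,0,0,0,0,0,-6,0,0,0,0,-6,0,0,0,0,-5,0,0,0,0,0,0])

```text
time: 12.2
tool_pos: [0.4533, 0.014, 0.0558]
ee_rot: [-0.468, 0.53, 0.469, 0.529]
ft_force: [1.4, 0.2, -2.2]
width: 0.198
```

>>> move_arm(deltas=[0,-4,0.5,0,0,0,-4,0.5,0,0,0,-3,0.35,0,0,0,-3,0.35,0,0,0,-2,0.2,0,0,0,-2,0.2,0,0,0,0,0,0,0,0,0,0,0,0])

```text
time: 13.0
tool_pos: [0.4359, 0.0161, 0.0565]
ee_rot: [-0.469, 0.529, 0.468, 0.53]
ft_force: [4.1, 1.2, -1.2]
width: 0.198
```

```bash
python3 - <<'E'
from ov import *
overlay("ov10",0,0,11,box=(220,190,360,300),f=5.5)
E
```

```text
t 13.1 p [0.436  0.0161 0.0565] jawyaw 1.449 xaxis [ 0.001 -0.    -1.   ] w 0.2 F [ 4.79  1.17 -0.9 ] q [-0.24  0.44  1.86  0.    0.84 -1.68]
```

View pics/ov10.png

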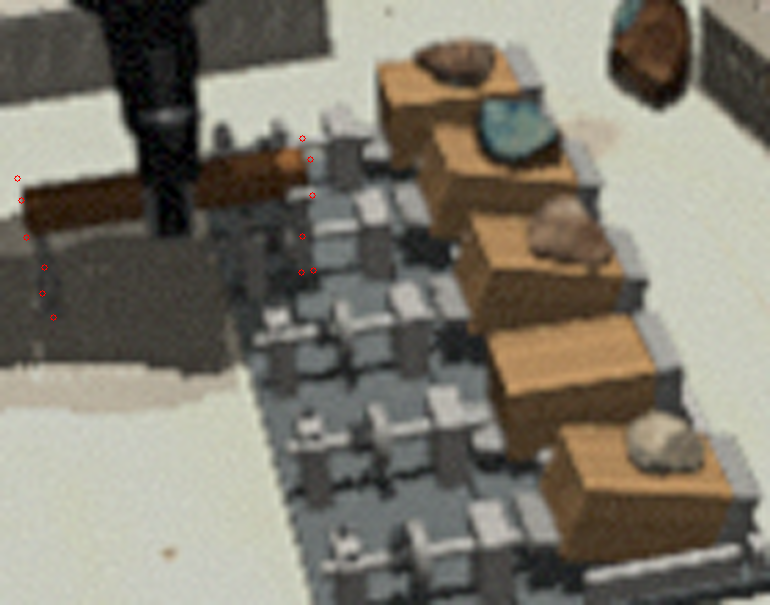

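>>> move_arm(deltas=[0,6,-0.7,0,0,0,6,-0.7,0,0,0,6,-1.0,0,0,0,0,0,20,0,0,0,0,25,0,0,4.7,37.7,0,0,0,4.7,37.8,0,0,0,0,0,0,0,0,0,0,-20,0,0,0,0,-8,0])

```text
time: 14.05
tool_pos: [0.4619, 0.0892, 0.0719]
ee_rot: [-0.468, 0.53, 0.47, 0.528]
ft_force: [-0.3, -0.9, -1.0]
width: 0.201
```

>>> move_arm(deltas=[0,0,0,0,0,0,0,0,-6,0,0,0,0,-6,0,0,0,0,-5,0,0,0,0,0,0])

```text
time: 14.55
tool_pos: [0.4626, 0.0892, 0.0558]
ee_rot: [-0.468, 0.53, 0.469, 0.529]
ft_force: [1.1, 0.0, -1.7]
width: 0.198
```

>>> move_arm(deltas=[0,-4,0.5,0,0,0,-4,0.5,0,0,0,-3,0.35,0,0,0,-3,0.35,0,0,0,-2,0.2,0,0,0,-2,0.2,0,0,0,0,0,0,0,0,0,0,0,0])

```text
time: 15.35
tool_pos: [0.4454, 0.0914, 0.0565]
ee_rot: [-0.469, 0.529, 0.468, 0.53]
ft_force: [4.5, 1.4, -1.0]
width: 0.201
```

```bash
python3 - <<'E'
from ov import *
overlay("ov11",0,0,11,box=(220,190,360,300),f=5.5)
E
```

```text
t 15.4 p [0.4454 0.0914 0.0565] jawyaw 1.449 xaxis [ 0.001  0.    -1.   ] w 0.199 F [ 3.9   0.83 -0.6 ] q [-0.06  0.46  1.82  0.    0.87 -1.51]
```

View pics/ov11.png

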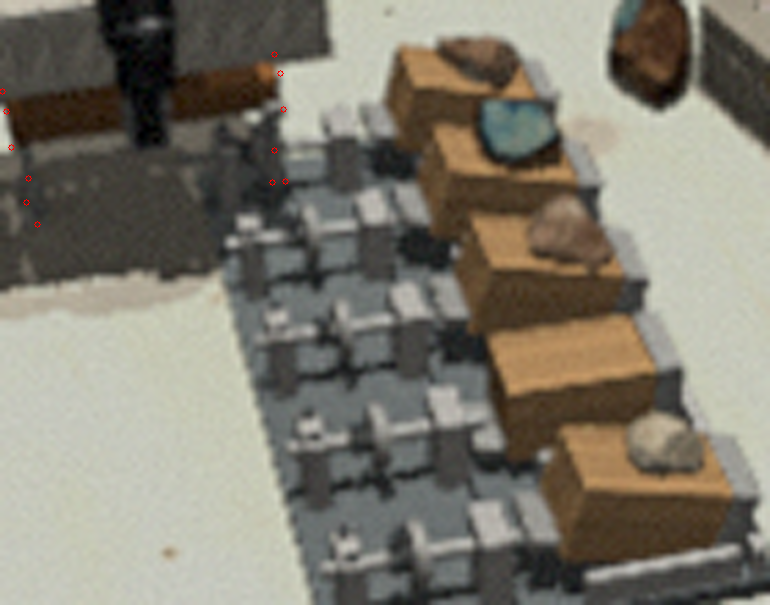

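>>> move_arm(deltas=[0,6,-0.7,0,0,0,6,-0.7,0,0,0,6,-1.0,0,0,0,0,0,20,0,0,0,0,40,0,0,0,0,45,0,0,0,0,10,0,0,5.2,-41,0,0,0,5.2,-41,0,0,0,5.2,-41,0,0])

```text
time: 16.4
tool_pos: [0.4779, -0.0352, 0.1705]
ee_rot: [-0.468, 0.53, 0.47, 0.529]
ft_force: [0.8, 0.0, -1.0]
width: 0.2
```

>>> move_arm(deltas=[0,5.2,-41,0,0,0,5.2,-41,0,0,0,5.2,-41,0,0,0,5.2,-41,0,-0.02,0,5.2,-41,0,-0.02,0,5.2,-41,0,-0.02,0,5.2,-41,0,-0.02,0,5.2,-41,0,-0.02,0,5.2,-41,0,-0.012,0,5.2,-41,0,0])

```text
time: 17.4
tool_pos: [0.53, -0.4453, 0.1695]
ee_rot: [-0.437, 0.555, 0.439, 0.555]
ft_force: [1.0, 0.4, 0.0]
width: 0.199
```

>>> move_arm(deltas=[0,0,0,0,0,0,0,0,0,0])

```text
time: 17.6
tool_pos: [0.5299, -0.4441, 0.1692]
ee_rot: [-0.437, 0.555, 0.439, 0.555]
ft_force: [0.3, 0.2, -0.9]
width: 0.199
```

```bash
python3 - <<'E'
from ov import *
overlay("ov12",0,0,11,box=(280,260,440,410),f=4)
c=cam("top");crop(c["image"],70,190,420,350,2.2,"tr12")
E
```

```text
t 17.6 p [ 0.5302 -0.4433  0.1698] jawyaw 1.337 xaxis [-0.002  0.003 -1.   ] w 0.199 F [-0.    0.84 -1.07] q [-0.87  0.68  0.96  0.    1.5  -2.2 ]
```

View pics/ov12.png

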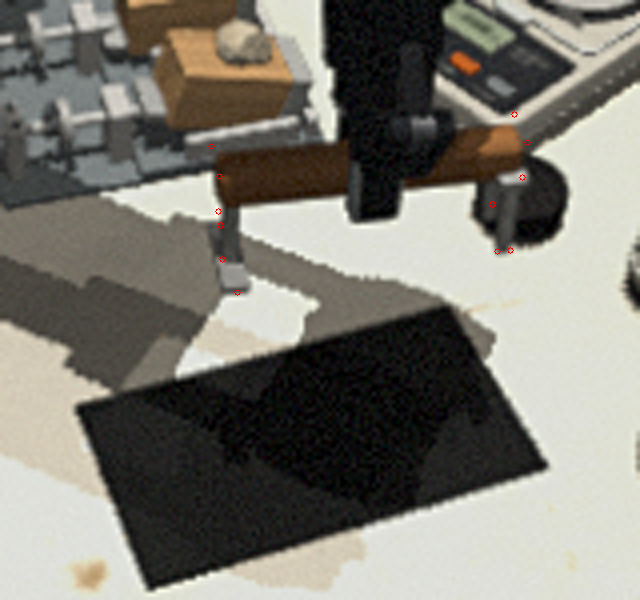

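View pics/tr12.png

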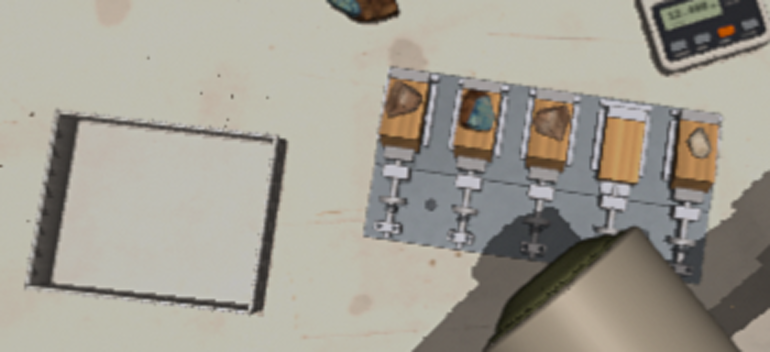

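>>> move_arm(deltas=[0,-4,1,-35,0,0,-4,1,-40,0,0,0,0,-35,0,0,0,0,-10,0,0,0,0,-4,0,0,0,0,0,0])

```text
time: 18.3
tool_pos: [0.5232, -0.4421, 0.0487]
ee_rot: [-0.439, 0.555, 0.438, 0.555]
ft_force: [-0.0, -0.3, -1.4]
width: 0.201
```

>>> move_arm(deltas=[0,0,0,-2,0,0,0,0,0,0])

```text
time: 18.5
tool_pos: [0.5229, -0.4424, 0.0466]
ee_rot: [-0.439, 0.555, 0.438, 0.555]
ft_force: [0.5, -0.5, -0.8]
width: 0.196
```

>>> move_arm(deltas=[0,0,0,-2,0,0,0,0,0,0])

```text
time: 18.7
tool_pos: [0.5225, -0.4421, 0.0435]
ee_rot: [-0.438, 0.555, 0.438, 0.555]
ft_force: [-0.1, 0.3, -1.7]
width: 0.197
```

>>> move_arm(deltas=[0,0,0,-1.5,0,0,0,0,0,0])

```text
time: 18.9
tool_pos: [0.5226, -0.4422, 0.0423]
ee_rot: [-0.438, 0.555, 0.438, 0.555]
ft_force: [-1.0, -0.2, 2.8]
width: 0.201
```

>>> move_arm(deltas=[60,0,0,0,0,100,0,0,0,0,100,0,0,0,0,100,0,0,0,0,100,0,0,20,0,100,0,0,40,0,100,0,0,45,0,100,0,0,45,0,100,0,0,0,0])

```text
time: 19.8
tool_pos: [0.524, -0.4436, 0.1993]
ee_rot: [-0.443, 0.555, 0.434, 0.555]
ft_force: [-0.0, 0.6, 0.1]
width: 0.996
```

```bash
python3 - <<'E'
from ov import *
st()
c=cam("side");crop(c["image"],280,190,440,410,2.7,"s13")
E
```

```text
t 19.8 p [ 0.524  -0.4436  0.1993] jawyaw 1.337 xaxis [ 0.008 -0.01  -1.   ] w 0.996 F [-0.02  0.64  0.13] q [-0.87  0.65  0.94 -0.    1.54 -2.21]
```

View pics/s13.png

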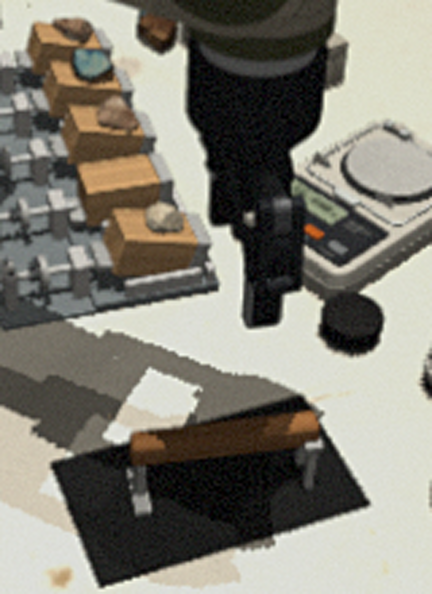

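```bash
python3 - <<'E'
from h import *
st()
c=cam("top","tf14");crop(c["image"],230,215,405,325,4.5,"t14")
c=cam("side","sf14");crop(c["image"],255,180,375,315,4.4,"s14")
E
```

```text
t 19.9 p [ 0.5232 -0.4428  0.1954] jawyaw 1.337 xaxis [ 0.004 -0.005 -1.   ] w 1.002 F [-0.43  0.45 -0.55] q [-0.87  0.65  0.95 -0.    1.54 -2.21]
```

View pics/t14.png

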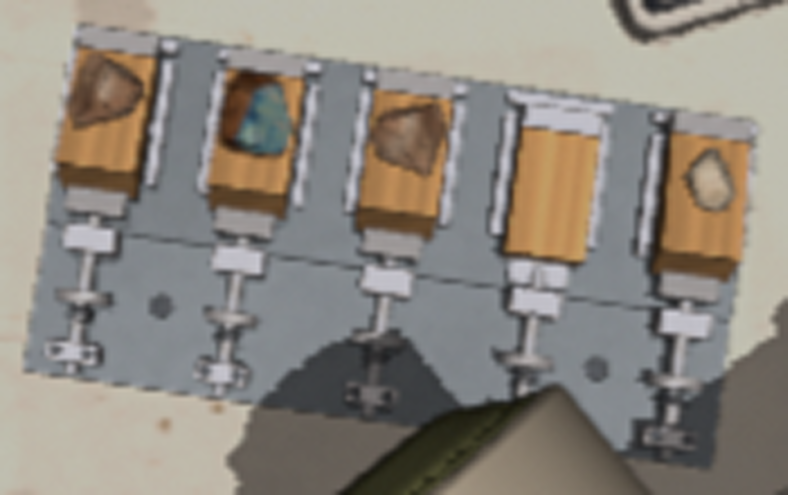

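View pics/s14.png

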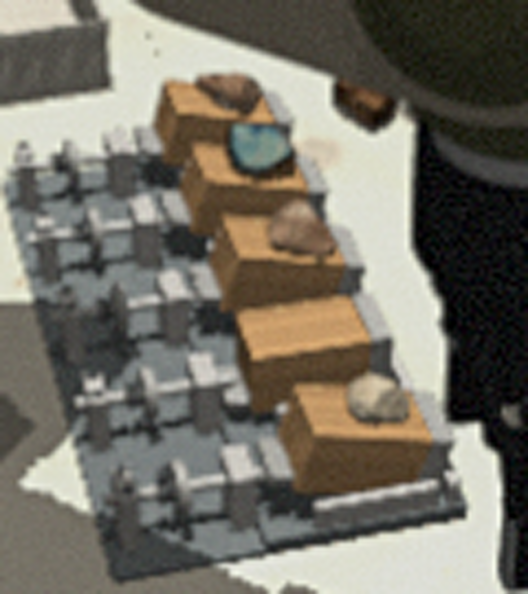

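```bash
python3 - <<'E'
import numpy as np
p=np.array([.539,-.0728]);c,s=np.cos(-.1221),np.sin(-.1221)
for Y in(-152,0,76,152): print(Y,p+np.array([c*.048-s*Y/1e3,s*.048+c*Y/1e3]))
E
```

```text
-152 [ 0.56812952 -0.22951462]
0 [ 0.58664264 -0.07864625]
76 [ 0.5958992  -0.00321206]
152 [0.60515576 0.07222212]
```

>>> move_arm(deltas=[72,7.5,35.5,0,0.02,72,7.5,35.5,0,0.02,72,7.5,35.5,0,0.02,72,7.5,35.5,0,0.02,72,7.5,35.5,0,0.02,72,7.5,35.5,0,0.012,72,0,0,-40,0,72,0,0,-35,0,72,0,0,0,0,72,0,0,0,0])

```text
time: 20.95
tool_pos: [0.5674, -0.2291, 0.1165]
ee_rot: [-0.468, 0.53, 0.469, 0.529]
ft_force: [0.7, 0.8, 0.6]
width: 0.722
```

```bash
python3 - <<'E'
from h import *
st()
c=cam("top");crop(c["image"],330,200,430,330,4.5,"t15")
c=cam("side");crop(c["image"],255,180,405,315,4.4,"s15")
E
```

```text
t 20.9 p [ 0.5674 -0.2291  0.1165] jawyaw 1.449 xaxis [-0.002  0.001 -1.   ] w 0.722 F [0.72 0.79 0.63] q [-0.58  0.59  1.3  -0.    1.25 -2.03]
```

View pics/s15.png

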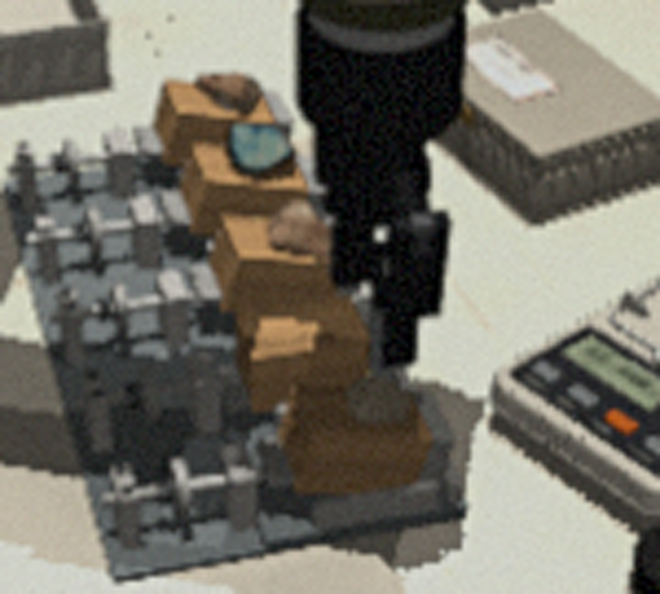

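View pics/t15.png

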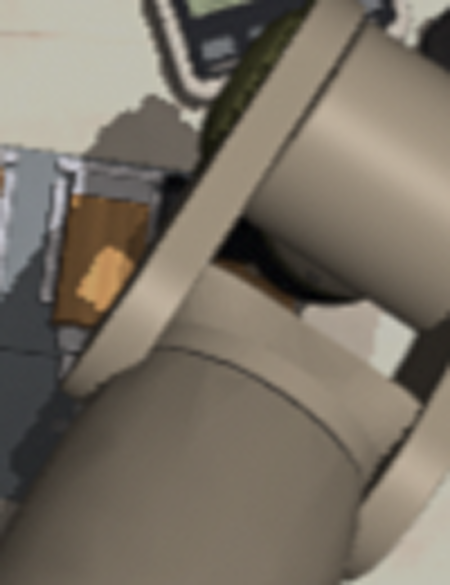

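>>> move_arm(deltas=[72,0,0,-25,0,72,0,0,-20,0,72,0,0,-15,0,72,0,0,-8,0,72,0,0,-6,0,72,0,0,0,0])

```text
time: 21.65
tool_pos: [0.5677, -0.2292, 0.0431]
ee_rot: [-0.469, 0.53, 0.468, 0.53]
ft_force: [-0.1, 0.4, -1.1]
width: 0.715
```

```bash
python3 - <<'E'
from h import *
st()
c=cam("side");crop(c["image"],255,180,405,315,4.4,"s16")
E
```

```text
t 21.6 p [ 0.5677 -0.2292  0.0431] jawyaw 1.449 xaxis [ 0. -0. -1.] w 0.715 F [-0.13  0.42 -1.14] q [-0.58  0.68  1.37 -0.    1.09 -2.03]
```

View pics/s16.png

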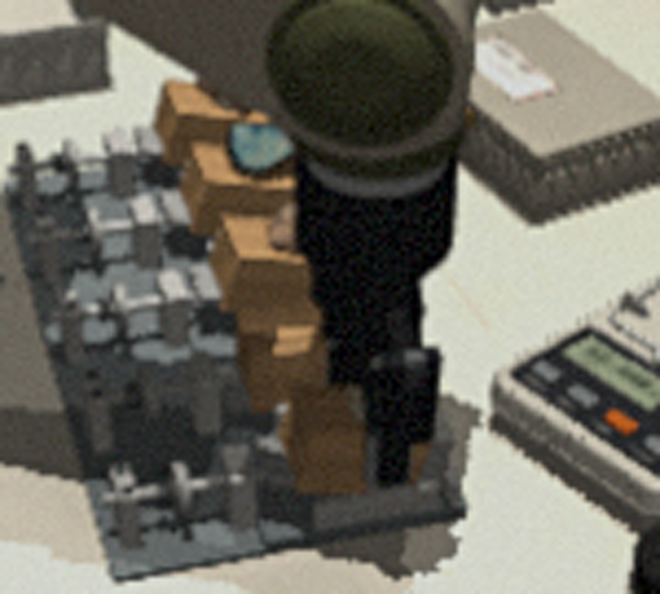

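>>> move_arm(deltas=[20,0,0,0,0,20,0,0,0,0,20,0,0,0,0,20,0,0,0,0,20,0,0,0,0,20,0,0,10,0,20,0,0,20,0,20,0,0,30,0,20,0,0,40,0,20,0,0,0,0])

```text
time: 22.7
tool_pos: [0.5693, -0.23, 0.1485]
ee_rot: [-0.472, 0.529, 0.465, 0.53]
ft_force: [0.1, -0.3, -1.0]
width: 0.452
```

```bash
python3 - <<'E'
from h import *
st()
c=cam("side");crop(c["image"],255,180,405,315,4.4,"s17")
E
```

```text
t 22.7 p [ 0.5693 -0.23    0.1485] jawyaw 1.449 xaxis [ 0.008 -0.005 -1.   ] w 0.452 F [ 0.12 -0.28 -0.98] q [-0.58  0.56  1.26  0.    1.31 -2.03]
```

View pics/s17.png

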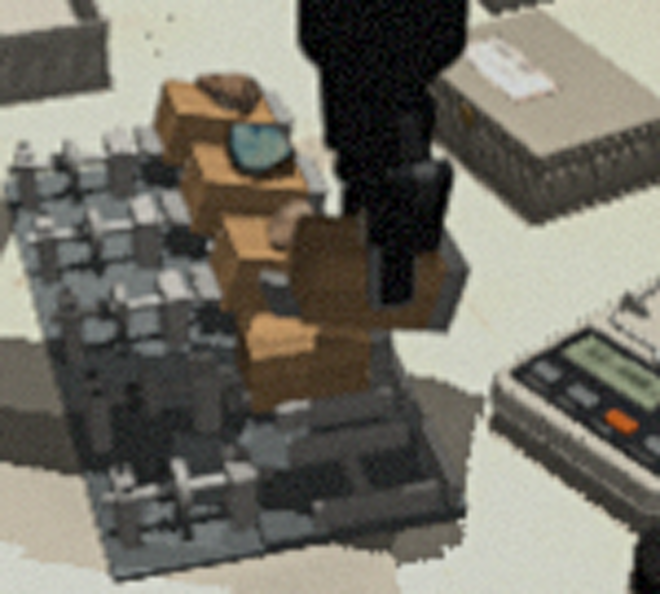

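```bash
cat > tray.py <<'E'
from h import *
import sys
from scipy.optimize import least_squares
def tray(n):
    c=cam("top");crop(c["image"],60,215,225,350,4.8,"tray"+n)
if __name__=="__main__":tray(sys.argv[1])
E
python3 tray.py 17
```

```text
(no output)
```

View pics/tray17.png

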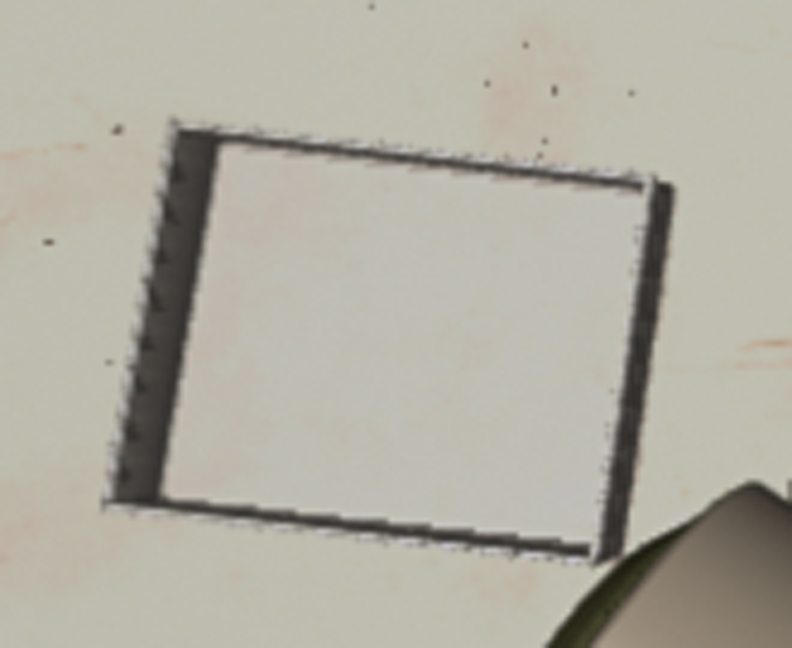

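```bash
cat > trayfit.py <<'E'
from h import *
from scipy.optimize import least_squares
def W(p,P):
    P=np.array(P)/1000;c,s=np.cos(p[2]),np.sin(p[2]);return np.c_[p[0]+c*P[:,0]-s*P[:,1],p[1]+s*P[:,0]+c*P[:,1],P[:,2]]
def trayfit(crop,x0=60,y0=215,f=4.8,P=((91,113.5,56),(-91,113.5,56),(91,-113.5,56),(-91,-113.5,56))):
    c=cam("top");u=(np.array(crop,float)+.5)/f-.5+[x0,y0]
    g=lambda p:(proj(c,W(p,P))-u).ravel()
    o=least_squares(g,[.49,.32,-.12]);print("tray",o.x.round(4),"res",g(o.x).round(1))
    fl=proj(c,W(o.x,[(87,110,3),(-87,110,3),(91,-113.5,0),(-91,-113.5,0)]));print("check floor L corners / outer R base",(((fl+.5-[x0,y0])*f)-.5).round().tolist())
    return o.x
def place(p,slots,graspoff):
    for tx,ty in slots:
        print((tx,ty),"TCP for block centre",W(p,[(tx,ty,0)])[0,:2].round(4))
if __name__=="__main__":
    p=trayfit([(173,122),(105,503),(655,177),(597,562)])
    # holder front (-x) direction after jaw turn -90: holder yaw = tray yaw - 90 -> front points to tray +y; grip is 8 mm rear of block centre -> grip at ty-8
    place(p,[(40,50-8),(40,-52-8),(-40,50-8),(-40,-52-8)],0)
E
python3 trayfit.py
```

```text
tray [ 0.4961  0.3206 -0.1   ] res [-0.2 -1.3 -0.5  1.1  0.5 -0.8  0.3  0.8]
check floor L corners / outer R base [[224.0, 139.0], [162.0, 497.0], [683.0, 186.0], [627.0, 560.0]]
(40, 42) TCP for block centre [0.5401 0.3584]
(40, -60) TCP for block centre [0.5299 0.2569]
(-40, 42) TCP for block centre [0.4605 0.3664]
(-40, -60) TCP for block centre [0.4503 0.2649]
```

>>> move_arm(deltas=[20,0,0,0,0,20,-2.2,42,0,-0.11,20,-2.2,42,0,-0.11,20,-2.2,42,0,-0.11,20,-2.2,42,0,-0.11,20,-2.2,42,0,-0.11,20,-2.2,42,0,-0.11,20,-2.2,42,0,-0.11,20,-2.2,42,0,-0.11,20,-2.2,42,0,-0.11])

```text
time: 23.85
tool_pos: [0.547, 0.1506, 0.1417]
ee_rot: [-0.159, 0.69, 0.159, 0.688]
ft_force: [0.8, -0.9, -2.3]
width: 0.454
```

>>> move_arm(deltas=[20,-2.2,42,0,-0.11,20,-2.2,42,0,-0.11,20,-2.2,42,0,-0.11,20,-2.2,42,0,-0.11,20,-2,42,0,-0.119,20,0,0,0,0,20,0,0,0,0])

```text
time: 24.55
tool_pos: [0.5362, 0.3594, 0.1413]
ee_rot: [0.034, 0.707, -0.035, 0.705]
ft_force: [0.5, -0.6, -2.0]
width: 0.455
```

```bash
python3 - <<'E'
from h import *
st()
c=cam("top");crop(c["image"],60,215,225,350,4.8,"t18")
c=cam("side");crop(c["image"],170,80,350,230,4.4,"s18")
E
```

```text
t 24.6 p [0.5362 0.3594 0.1413] jawyaw -0.098 xaxis [-0.002 -0.001 -1.   ] w 0.455 F [ 0.45 -0.57 -2.  ] q [ 0.41  0.63  1.16 -0.    1.36  0.51]
```

View pics/t18.png

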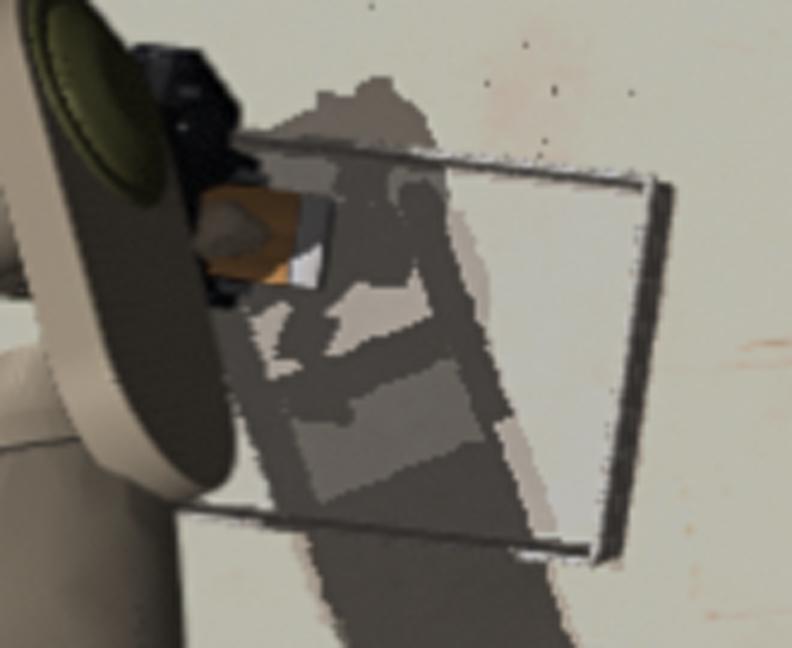

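View pics/s18.png

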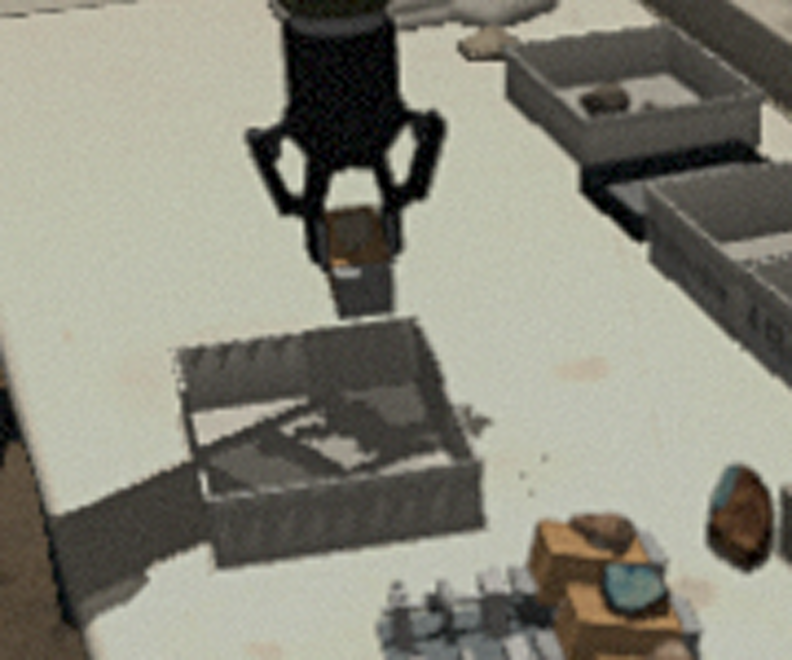

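```bash
python3 - <<'E'
from h import *
c=cam("side");s=arm.observe();p=s["tool_pos"];M=Ro.from_quat(s["ee_rot"]).as_matrix();j=M[:,2];n=np.cross(j,[0,0,1.])
R=cv2.Rodrigues(np.array(c["rvec"],float))[0];C=-R.T@np.array(c["tvec"],float).ravel()
for q in [(248,135),(290,212),(445,120),(405,210),(312,255),(402,255),(395,250),(355,165),(380,165),(260,170),(430,185)]:
    uv=(np.array(q)+.5)/4.4-.5+[170,80]
    a=cv2.undistortPoints(uv.reshape(1,1,2),c["mtx"],np.array(c["dist_coeffs"],float)).ravel()
    d=R.T@np.array([a[0],a[1],1]);t=((p-C)@n)/(d@n);X=C+t*d-p
    print(q,"jaw",round(1e3*X@j,1),"up",round(1e3*X[2],1))
E
```

```text
(248, 135) jaw -66.1 up 93.4
(290, 212) jaw -43.3 up 35.9
(445, 120) jaw 66.0 up 88.8
(405, 210) jaw 35.1 up 27.6
(312, 255) jaw -31.1 up 2.8
(402, 255) jaw 31.0 up -5.3
(395, 250) jaw 26.3 up -0.9
(355, 165) jaw 3.1 up 64.1
(380, 165) jaw 20.0 up 62.1
(260, 170) jaw -60.6 up 68.2
(430, 185) jaw 53.4 up 43.7
```

>>> move_arm(deltas=[20,0,0,-35,0,20,0,0,-35,0,20,0,0,-18,0,20,0,0,-6,0,20,0,0,-4,0,20,0,0,0,0])

```text
time: 25.3
tool_pos: [0.5375, 0.3587, 0.0455]
ee_rot: [0.036, 0.706, -0.035, 0.707]
ft_force: [-0.7, 0.0, -1.0]
width: 0.454
```

```bash
python3 - <<'E'
from h import *
st()
c=cam("side");crop(c["image"],170,110,300,230,5,"s19")
E
```

```text
t 25.3 p [0.5375 0.3587 0.0455] jawyaw -0.101 xaxis [ 0.001  0.    -1.   ] w 0.454 F [-0.7   0.   -1.05] q [ 0.41  0.73  1.26 -0.    1.15  0.51]
```

View pics/s19.png

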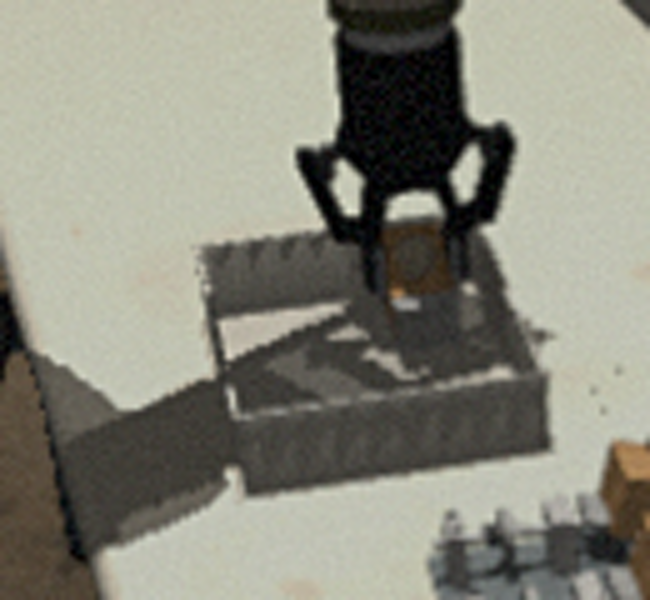

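Lower further gently until it touches.

>>> move_arm(deltas=[20,0,0,-4,0,20,0,0,-3,0,20,0,0,0,0])

```text
time: 25.65
tool_pos: [0.5368, 0.3589, 0.0376]
ee_rot: [0.035, 0.706, -0.035, 0.706]
ft_force: [0.4, 0.9, -1.9]
width: 0.459
```

>>> move_arm(deltas=[20,0,0,-3,0,20,0,0,0,0])

```text
time: 25.85
tool_pos: [0.5372, 0.3592, 0.0356]
ee_rot: [0.035, 0.706, -0.035, 0.707]
ft_force: [-1.2, 0.3, 4.0]
width: 0.455
```

>>> move_arm(deltas=[20,0,0,-2,0,20,0,0,-2,0,20,0,0,0,0])

```text
time: 26.15
tool_pos: [0.5377, 0.3604, 0.0342]
ee_rot: [0.036, 0.705, -0.034, 0.708]
ft_force: [-5.3, 2.5, 20.2]
width: 0.454
```

>>> move_arm(deltas=[20,0,0,3.5,0,20,0,0,0,0,62,0,0,0,0,62,0,0,0,0,62,0,0,0,0,62,0,0,0,0,62,0,0,10,0,62,0,0,30,0,62,0,0,40,0,62,0,0,40,0])

```text
time: 27.15
tool_pos: [0.5367, 0.3589, 0.1563]
ee_rot: [0.035, 0.706, -0.035, 0.706]
ft_force: [0.5, 0.2, 0.3]
width: 0.621
```

>>> move_arm(deltas=[62,0,-40,10,0.1,62,0,-40,0,0.1,62,0,-40,0,0.1,62,0,0,0,0])

```text
time: 27.55
tool_pos: [0.5372, 0.2352, 0.1655]
ee_rot: [-0.071, 0.703, 0.07, 0.704]
ft_force: [-0.0, 1.3, 0.0]
width: 0.614
```

```bash
python3 - <<'E'
from h import *
st()
c=cam("top");crop(c["image"],60,215,225,350,4.8,"t20")
c=cam("side");crop(c["image"],170,110,350,250,4.4,"s20")
E
```

```text
t 27.6 p [0.5372 0.2352 0.1655] jawyaw 0.199 xaxis [ 0.001 -0.001 -1.   ] w 0.614 F [-0.04  1.27  0.04] q [ 0.21  0.5   1.31 -0.    1.32  0.01]
```

View pics/t20.png

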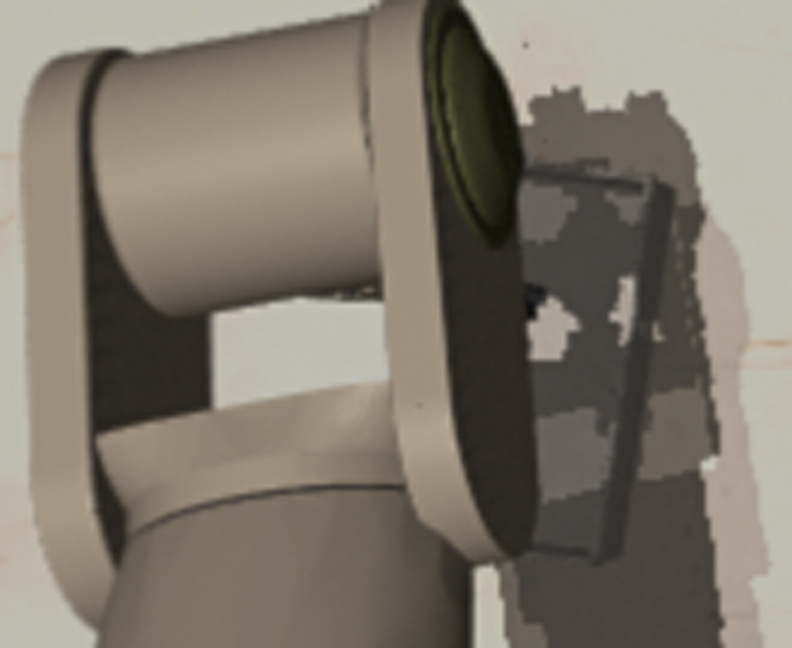

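View pics/s20.png

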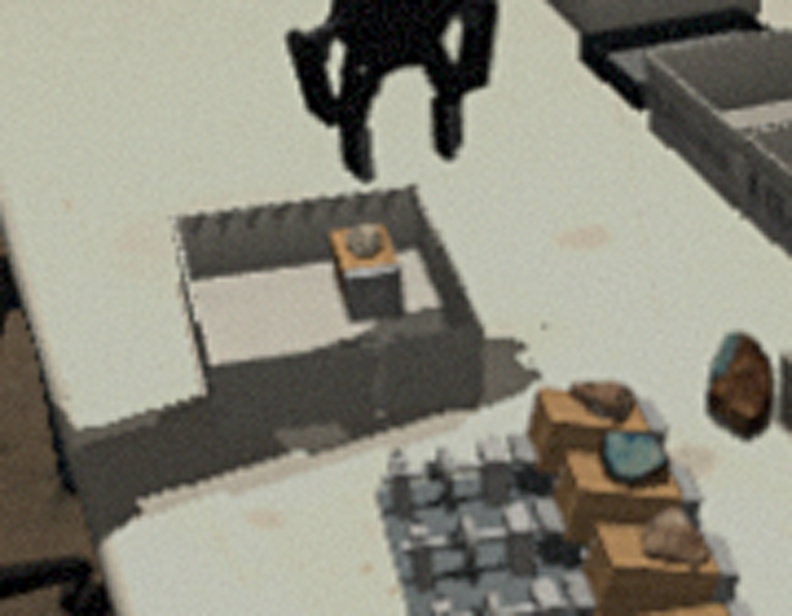

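>>> move_arm(deltas=[62,7.5,-18,0,0.139,62,7.5,-18,0,0.139,62,7.5,-18,0,0.139,62,7.5,-18,0,0.139,62,7.5,-18,0,0.139,62,7.5,-18,0,0.139,62,7.5,-18,0,0.139,62,7.5,-18,0,0.139,62,8,-19,0,0.138,62,0,0,0,0])

```text
time: 28.65
tool_pos: [0.6059, 0.0752, 0.1644]
ee_rot: [-0.469, 0.529, 0.469, 0.529]
ft_force: [-0.0, 0.1, -0.8]
width: 0.624
```

>>> move_arm(deltas=[62,0,0,-30,0,62,0,0,-20,0,62,0,0,0,0])

```text
time: 28.95
tool_pos: [0.6035, 0.0774, 0.1119]
ee_rot: [-0.467, 0.531, 0.47, 0.528]
ft_force: [-1.3, 0.8, -0.1]
width: 0.622
```

```bash
python3 - <<'E'
from h import *
st()
c=cam("top","tf21");crop(c["image"],60,215,225,350,4.8,"t21")
c=cam("side");crop(c["image"],255,150,385,270,5,"s21")
E
```

```text
t 28.9 p [0.6035 0.0774 0.1119] jawyaw 1.448 xaxis [-0.005  0.001 -1.   ] w 0.622 F [-1.32  0.85 -0.06] q [-0.07  0.6   1.31  0.    1.24 -1.52]
```

View pics/tf21.png

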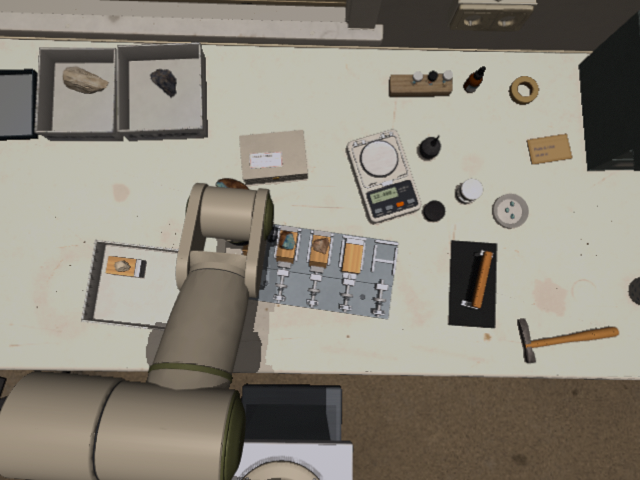

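View pics/s21.png

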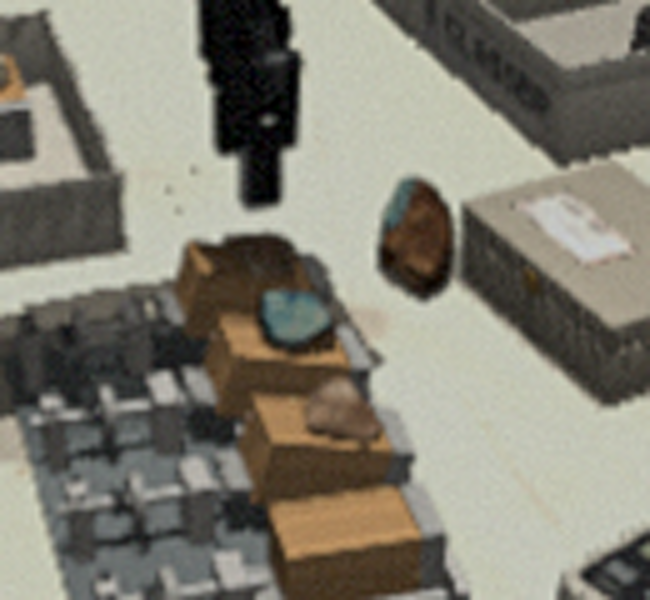

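>>> move_arm(deltas=[62,0,0,0,0,62,0,0,0,0])

```text
time: 29.25
tool_pos: [0.6054, 0.0763, 0.1156]
ee_rot: [-0.469, 0.529, 0.468, 0.53]
ft_force: [0.2, 0.9, -0.9]
width: 0.623
```

>>> move_arm(deltas=[62,0,-4.1,-20,0,62,0,0,-15,0,62,0,0,0,0])

```text
time: 29.55
tool_pos: [0.6042, 0.0719, 0.0782]
ee_rot: [-0.468, 0.53, 0.469, 0.529]
ft_force: [-0.3, -0.8, 0.3]
width: 0.619
```

>>> move_arm(deltas=[62,0,0,-15,0,62,0,0,-12,0,62,0,0,-10,0,62,0,0,0,0])

```text
time: 29.95
tool_pos: [0.6044, 0.0719, 0.0413]
ee_rot: [-0.468, 0.53, 0.469, 0.529]
ft_force: [-1.1, -0.7, 0.1]
width: 0.618
```

```bash
python3 - <<'E'
from h import *
st()
c=cam("side");crop(c["image"],255,150,385,270,5,"s22")
E
```

```text
t 29.9 p [0.6044 0.0719 0.0413] jawyaw 1.45 xaxis [-0.002  0.    -1.   ] w 0.618 F [-1.09 -0.67  0.13] q [-0.08  0.68  1.38 -0.    1.08 -1.53]
```

View pics/s22.png

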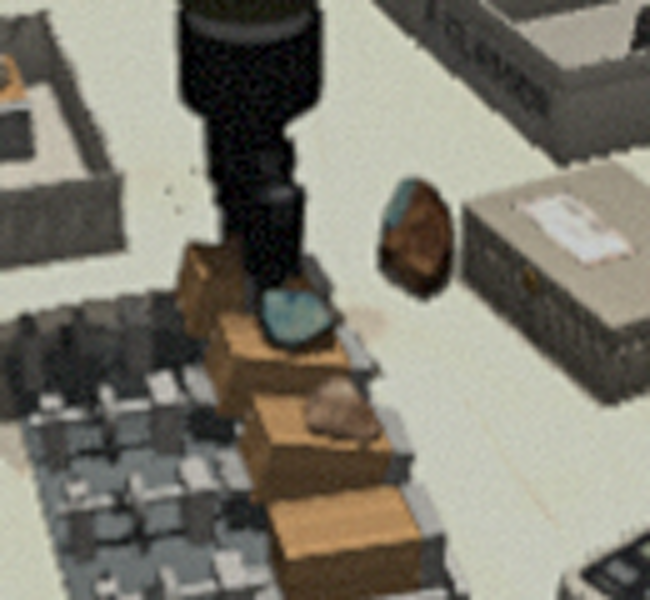

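>>> move_arm(deltas=[20,0,0,0,0,20,0,0,0,0,20,0,0,0,0,20,0,0,0,0,20,0,0,0,0,20,0,0,10,0,20,0,0,20,0,20,0,0,35,0,20,0,0,40,0,20,0,0,0,0])

```text
time: 31.0
tool_pos: [0.6069, 0.0718, 0.153]
ee_rot: [-0.471, 0.527, 0.467, 0.532]
ft_force: [0.9, -0.1, -2.3]
width: 0.456
```

>>> move_arm(deltas=[20,-7,17,0,-0.13,20,-7,17,0,-0.13,20,-7,17,0,-0.13,20,-7,17,0,-0.13,20,-7,17,0,-0.13,20,-7,17,0,-0.13,20,-7,17,0,-0.13,20,-7,17,0,-0.13,20,-7,17,0,-0.13,20,-7,17,0,-0.13])

```text
time: 32.0
tool_pos: [0.5341, 0.2424, 0.1466]
ee_rot: [-0.051, 0.706, 0.051, 0.705]
ft_force: [-0.4, -0.6, -2.2]
width: 0.452
```

>>> move_arm(deltas=[20,-7,15,0,-0.13,20,0,0,0,-0.119,20,0,0,0,0,20,0,0,0,0])

```text
time: 32.4
tool_pos: [0.5278, 0.2566, 0.1469]
ee_rot: [0.034, 0.707, -0.034, 0.706]
ft_force: [-0.5, 0.0, -0.9]
width: 0.459
```

```bash
python3 - <<'E'
from h import *
st()
c=cam("top","tf23")
c=cam("side");crop(c["image"],170,90,350,240,4.4,"s23")
E
```

```text
t 32.4 p [0.5278 0.2566 0.1469] jawyaw -0.096 xaxis [-0.001 -0.    -1.   ] w 0.459 F [-0.47  0.04 -0.91] q [ 0.25  0.52  1.34 -0.    1.28  0.35]
```

View pics/tf23.png

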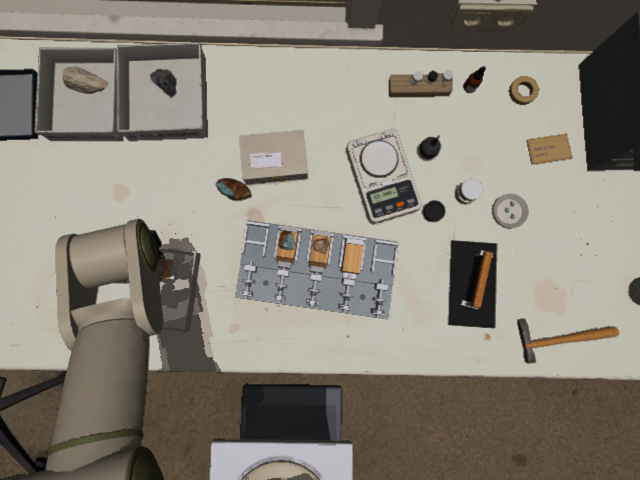

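View pics/s23.png

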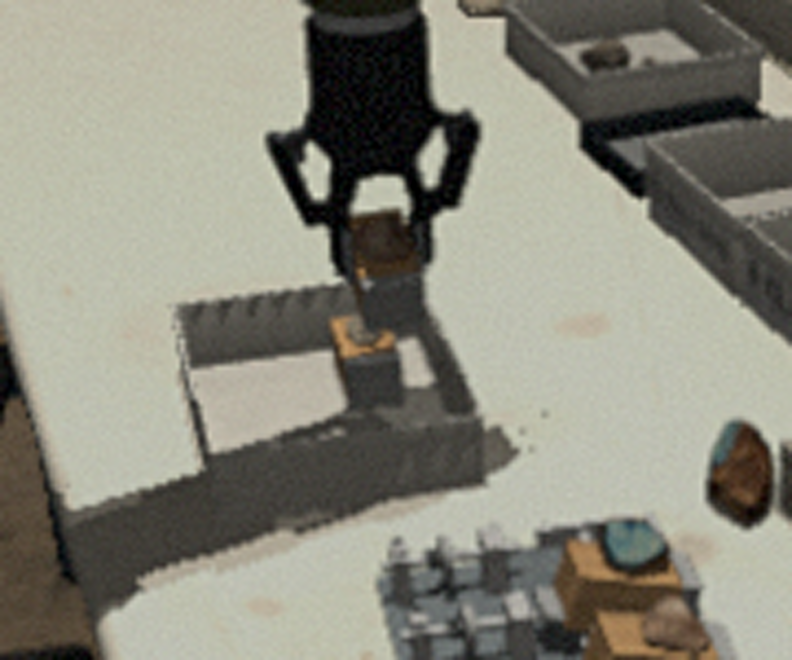

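```bash
python3 - <<'E'
from h import *
im=cv2.imread("pics/tf21.png");crop(im,80,230,185,335,6,"t21b")
E
```

```text
(no output)
```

View pics/t21b.png

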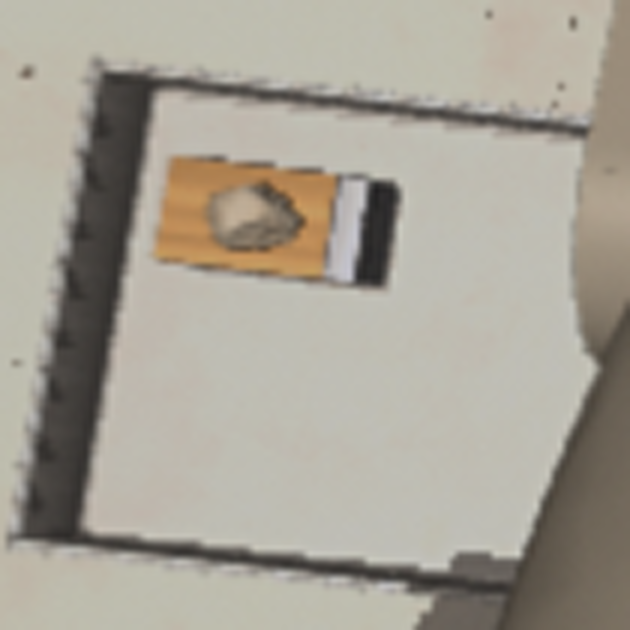

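```bash
python3 - <<'E'
from h import *
c=cam("top")
u=(np.array([(170,157),(158,260),(369,180),(357,284),(399,187),(388,287)],float)+.5)/6-.5+[80,230]
q=unproj(c,u,[.041]*4+[.003]*2)
p=[.4961,.3206,-.10];cc,s=np.cos(p[2]),np.sin(p[2])
d=q[:,:2]-p[:2];print(np.c_[d[:,0]*cc+d[:,1]*s,-d[:,0]*s+d[:,1]*cc].round(4))
E
```

```text
[[0.0573 0.0859]
 [0.0185 0.0837]
 [0.0574 0.0108]
 [0.0182 0.0089]
 [0.0581 0.0119]
 [0.0191 0.0099]]
```

>>> move_arm(deltas=[20,0,0,-35,0,20,0,0,-35,0,20,0,0,-20,0,20,0,0,-10,0,20,0,0,-6,0,20,0,0,-2,0,20,0,0,0,0])

```text
time: 33.25
tool_pos: [0.5284, 0.2569, 0.04]
ee_rot: [0.035, 0.706, -0.035, 0.707]
ft_force: [0.9, 0.5, -1.9]
width: 0.458
```

>>> move_arm(deltas=[20,0,0,-2,0,20,0,0,0,0])

```text
time: 33.45
tool_pos: [0.5281, 0.2569, 0.0378]
ee_rot: [0.035, 0.706, -0.035, 0.707]
ft_force: [0.7, -0.5, -2.0]
width: 0.456
```

>>> move_arm(deltas=[20,0,0,-2,0,20,0,0,0,0])

```text
time: 33.65
tool_pos: [0.5279, 0.2569, 0.0353]
ee_rot: [0.035, 0.706, -0.035, 0.706]
ft_force: [0.0, -0.3, -1.9]
width: 0.456
```

>>> move_arm(deltas=[20,0,0,-1.5,0,20,0,0,0,0])

```text
time: 33.85
tool_pos: [0.528, 0.257, 0.0347]
ee_rot: [0.035, 0.706, -0.035, 0.706]
ft_force: [-2.8, 0.6, 6.2]
width: 0.457
```

Contact. Release, retreat, and go toward lane 4.

>>> move_arm(deltas=[62,0,0,0.5,0,62,0,0,0,0,62,0,0,0,0,62,0,0,0,0,62,0,0,10,0,62,0,0,30,0,62,0,0,45,0,62,0,0,45,0,62,7,-25,0,0.13,62,7,-25,0,0.13])

```text
time: 34.85
tool_pos: [0.5423, 0.2068, 0.1667]
ee_rot: [-0.059, 0.703, 0.059, 0.706]
ft_force: [-0.3, -1.4, -0.0]
width: 0.614
```

>>> move_arm(deltas=[62,7,-26,0,0.13,62,7,-26,0,0.13,62,7,-26,0,0.13,62,7,-26,0,0.13,62,7,-26,0,0.13,62,7,-26,0,0.13,62,7,-26,0,0.13,62,7,-26,0,0.13,62,0,0,0,0.13,62,0,0,0,0.119])

```text
time: 35.85
tool_pos: [0.598, -0.0021, 0.1649]
ee_rot: [-0.47, 0.528, 0.47, 0.528]
ft_force: [1.2, 0.1, -0.8]
width: 0.618
```

>>> move_arm(deltas=[62,0,0,0,0,62,0,0,0,0])

```text
time: 36.05
tool_pos: [0.5979, -0.001, 0.1648]
ee_rot: [-0.468, 0.53, 0.468, 0.53]
ft_force: [-0.8, 0.6, 0.7]
width: 0.618
```

```bash
python3 - <<'E'
from h import *
st()
c=cam("top","tf24");crop(c["image"],60,215,225,350,4.8,"t24")
c=cam("side");crop(c["image"],170,110,350,260,4.4,"s24")
E
```

```text
t 36.0 p [ 0.5979 -0.001   0.1648] jawyaw 1.447 xaxis [ 0. -0. -1.] w 0.618 F [-0.75  0.58  0.68] q [-0.2   0.52  1.28 -0.    1.34 -1.65]
```

View pics/t24.png

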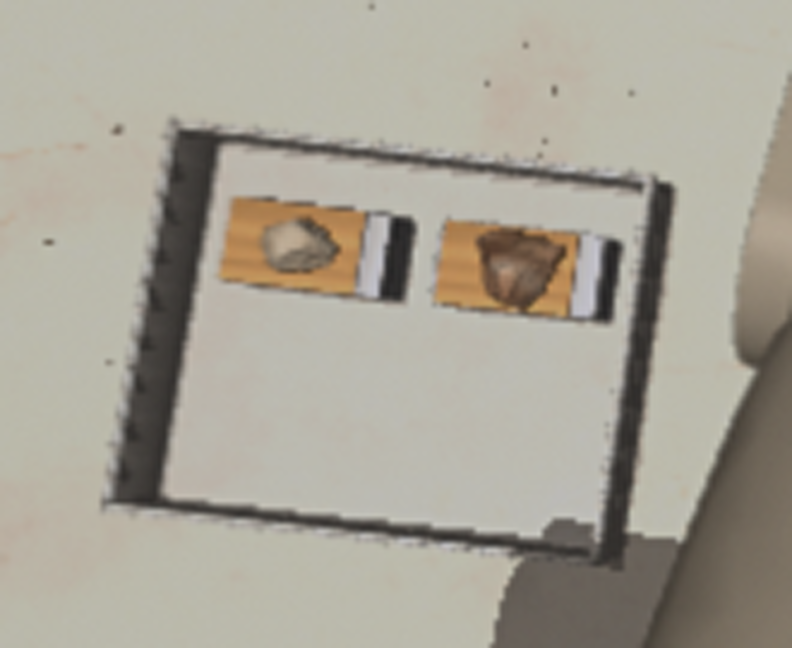

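View pics/s24.png

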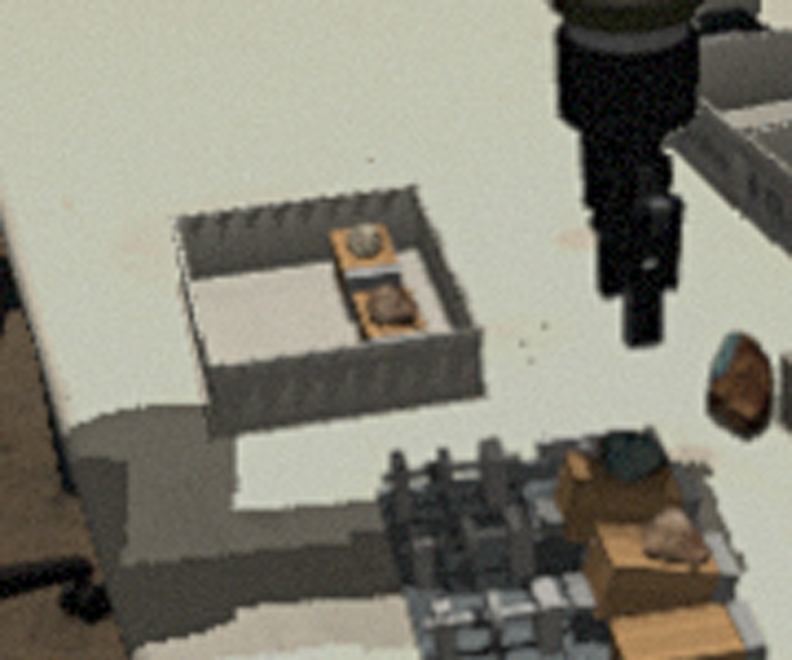

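>>> move_arm(deltas=[62,-2,-2.2,-30,0,62,0,0,-30,0,62,0,0,-25,0,62,0,0,0,0])

```text
time: 36.55
tool_pos: [0.5943, -0.0029, 0.0765]
ee_rot: [-0.467, 0.531, 0.47, 0.528]
ft_force: [-1.1, 0.3, -1.1]
width: 0.617
```

>>> move_arm(deltas=[62,0,0,-15,0,62,0,0,-12,0,62,0,0,-10,0,62,0,0,0,0])

```text
time: 36.95
tool_pos: [0.5955, -0.0032, 0.0415]
ee_rot: [-0.468, 0.53, 0.469, 0.529]
ft_force: [0.0, -0.3, -0.0]
width: 0.62
```

```bash
python3 - <<'E'
from h import *
st()
c=cam("side");crop(c["image"],255,150,385,270,5,"s25")
E
```

```text
t 37.0 p [ 0.5955 -0.0032  0.0415] jawyaw 1.45 xaxis [-0.002  0.    -1.   ] w 0.62 F [ 0.   -0.35 -0.05] q [-0.2   0.66  1.43 -0.    1.06 -1.65]
```

View pics/s25.png

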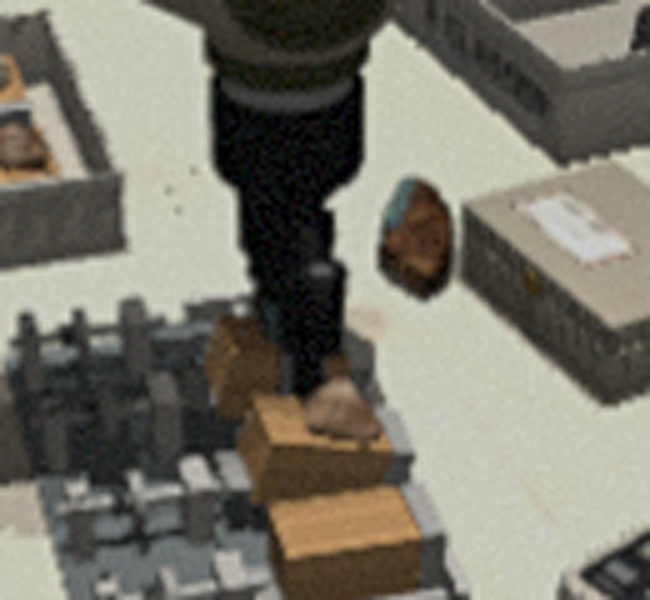

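>>> move_arm(deltas=[20,0,0,0,0,20,0,0,0,0,20,0,0,0,0,20,0,0,0,0,20,0,0,0,0,20,0,0,10,0,20,0,0,20,0,20,0,0,35,0,20,0,0,40,0,20,0,0,0,0])

```text
time: 38.0
tool_pos: [0.5979, -0.0036, 0.1529]
ee_rot: [-0.472, 0.527, 0.466, 0.531]
ft_force: [1.6, -1.2, -2.2]
width: 0.455
```

>>> move_arm(deltas=[20,-11,30.7,0,-0.129,20,-11,30.7,0,-0.129,20,-11,30.7,0,-0.129,20,-11,30.7,0,-0.129,20,-11,30.7,0,-0.129,20,-11,30.7,0,-0.129,20,-11,30.7,0,-0.129,20,-11,30.7,0,-0.129,20,-11,30.7,0,-0.129,20,-11,30.7,0,-0.129])

```text
time: 39.0
tool_pos: [0.4849, 0.3048, 0.1468]
ee_rot: [-0.055, 0.705, 0.055, 0.704]
ft_force: [0.6, 0.1, -2.2]
width: 0.457
```

>>> move_arm(deltas=[20,-11,30.7,0,-0.129,20,-11,31,0,-0.13,20,0,0,0,0,20,0,0,0,0])

```text
time: 39.4
tool_pos: [0.4634, 0.3654, 0.1467]
ee_rot: [0.034, 0.707, -0.034, 0.706]
ft_force: [0.8, -0.6, -1.5]
width: 0.452
```

```bash
python3 - <<'E'
from h import *
st()
c=cam("top","tf26");crop(c["image"],60,215,225,350,4.8,"t26")
c=cam("side");crop(c["image"],170,90,350,240,4.4,"s26")
E
```

```text
t 39.4 p [0.4634 0.3654 0.1467] jawyaw -0.096 xaxis [-0.001 -0.001 -1.   ] w 0.452 F [ 0.77 -0.56 -1.54] q [ 0.47  0.53  1.33 -0.    1.29  0.56]
```

View pics/t26.png

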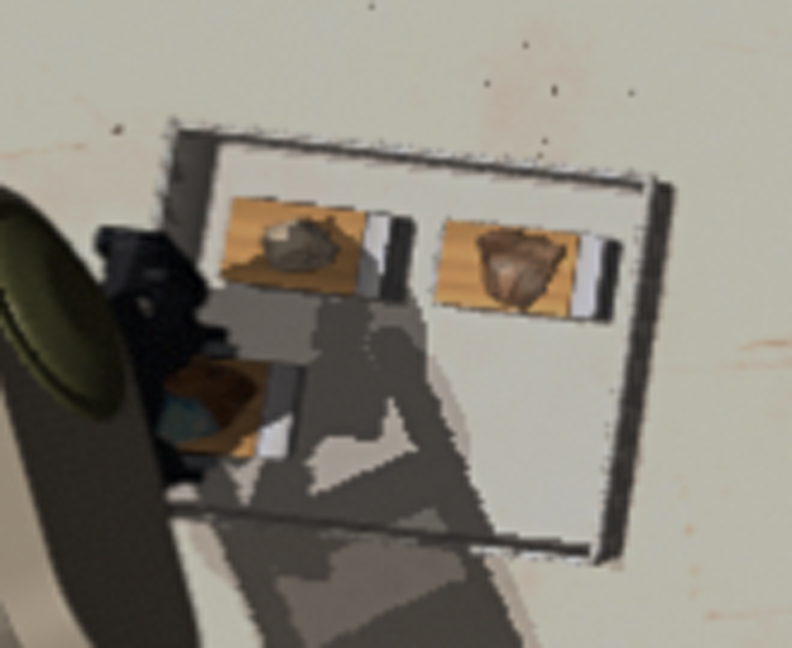

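View pics/s26.png

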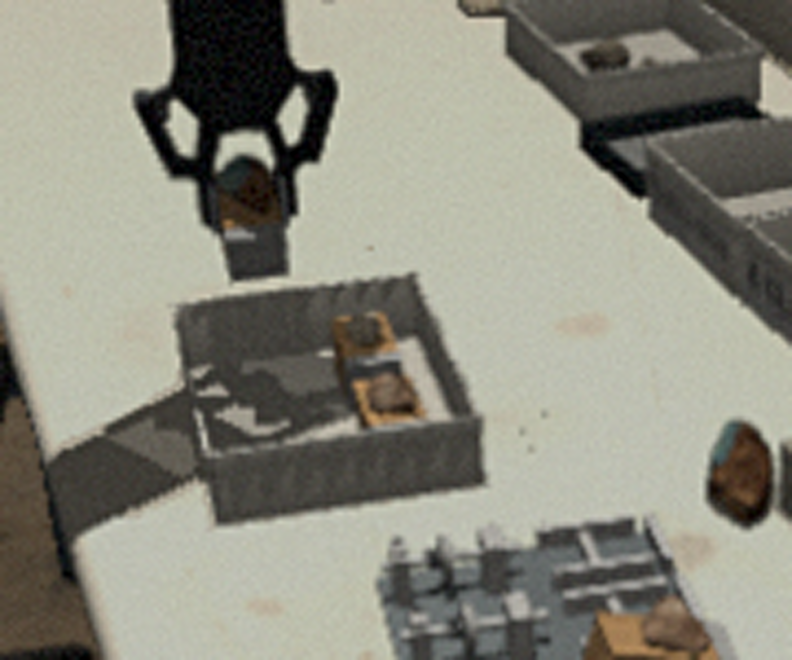

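>>> move_arm(deltas=[20,0,0,-35,0,20,0,0,-35,0,20,0,0,-20,0,20,0,0,-10,0,20,0,0,-6,0,20,0,0,-3,0,20,0,0,0,0])

```text
time: 40.2
tool_pos: [0.4643, 0.3653, 0.0389]
ee_rot: [0.035, 0.706, -0.035, 0.707]
ft_force: [-0.3, 0.8, -1.8]
width: 0.455
```

>>> move_arm(deltas=[20,0,0,-2,0,20,0,0,0,0])

```text
time: 40.4
tool_pos: [0.4641, 0.3655, 0.0367]
ee_rot: [0.035, 0.706, -0.035, 0.707]
ft_force: [-0.7, 0.3, -1.7]
width: 0.459
```

>>> move_arm(deltas=[20,0,0,-2,0,20,0,0,0,0])

```text
time: 40.6
tool_pos: [0.4642, 0.3656, 0.0349]
ee_rot: [0.035, 0.706, -0.035, 0.707]
ft_force: [-0.8, 1.2, 3.2]
width: 0.457
```

>>> move_arm(deltas=[62,0,0,0.5,0,62,0,0,0,0,62,0,0,0,0,62,0,0,0,0,62,0,0,10,0,62,0,0,30,0,62,0,0,45,0,62,0,0,45,0,62,10,-37,0,0.129,62,10,-37,0,0.129])

```text
time: 41.6
tool_pos: [0.4842, 0.2912, 0.167]
ee_rot: [-0.058, 0.703, 0.059, 0.706]
ft_force: [0.8, -0.6, -1.3]
width: 0.616
```

>>> move_arm(deltas=[62,10,-37,0,0.129,62,10,-37,0,0.129,62,10,-37,0,0.129,62,10,-37,0,0.129,62,10,-37,0,0.129,62,10,-37,0,0.129,62,10,-37,0,0.129,62,11,-37,0,0.129,62,11,-37,0,0.129,62,10,-37,0,0.13])

```text
time: 42.6
tool_pos: [0.5862, -0.0802, 0.1657]
ee_rot: [-0.471, 0.528, 0.47, 0.528]
ft_force: [1.1, 0.1, -0.5]
width: 0.619
```

>>> move_arm(deltas=[62,0,0,0,0,62,0,0,0,0])

```text
time: 42.8
tool_pos: [0.5858, -0.0791, 0.1652]
ee_rot: [-0.468, 0.53, 0.468, 0.53]
ft_force: [-0.7, -0.6, -0.2]
width: 0.619
```

```bash
python3 - <<'E'
from h import *
st()
c=cam("top","tf27");crop(c["image"],60,215,225,350,4.8,"t27")
c=cam("side");crop(c["image"],170,110,350,260,4.4,"s27")
E
```

```text
t 42.8 p [ 0.5858 -0.0791  0.1652] jawyaw 1.447 xaxis [ 0.  0. -1.] w 0.619 F [-0.69 -0.64 -0.19] q [-0.33  0.51  1.3   0.    1.33 -1.78]
```

View pics/t27.png

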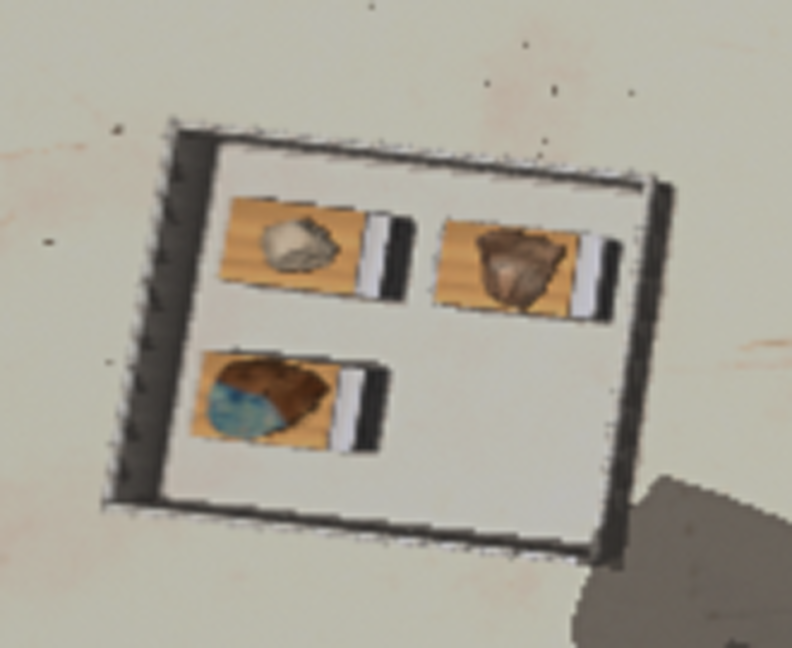

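View pics/s27.png

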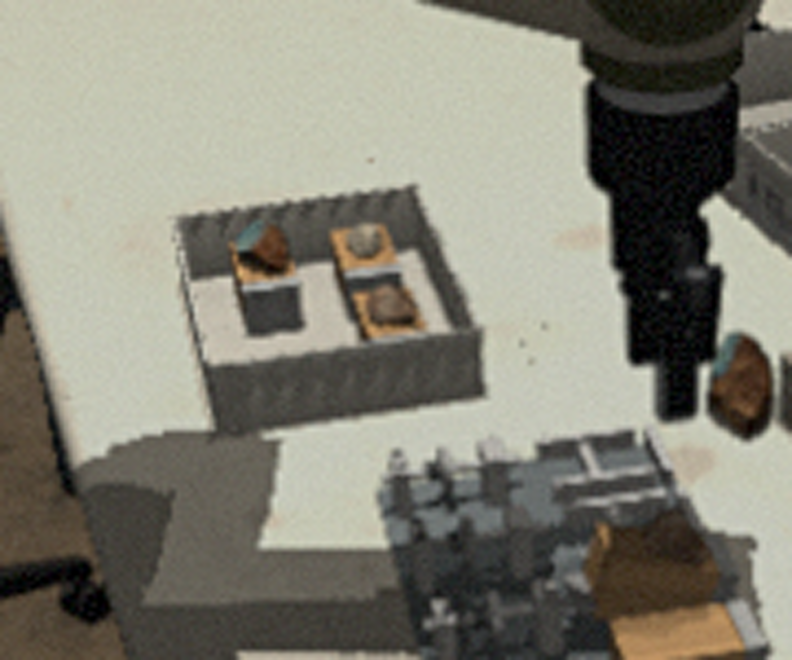

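>>> move_arm(deltas=[62,0.6,0.5,-30,0,62,0,0,-30,0,62,0,0,-25,0,62,0,0,0,0])

```text
time: 43.3
tool_pos: [0.5848, -0.0764, 0.0773]
ee_rot: [-0.467, 0.53, 0.471, 0.528]
ft_force: [-0.6, 0.4, -0.3]
width: 0.621
```

>>> move_arm(deltas=[62,0,0,-15,0,62,0,0,-12,0,62,0,0,-10,0,62,0,0,0,0])

```text
time: 43.7
tool_pos: [0.5861, -0.0777, 0.0421]
ee_rot: [-0.468, 0.53, 0.469, 0.529]
ft_force: [-0.2, -0.3, -0.0]
width: 0.625
```

```bash
python3 - <<'E'
from h import *
st()
c=cam("side");crop(c["image"],255,150,385,270,5,"s28")
E
```

```text
t 43.7 p [ 0.5861 -0.0777  0.0421] jawyaw 1.45 xaxis [-0.002  0.001 -1.   ] w 0.625 F [-0.19 -0.32 -0.02] q [-0.33  0.66  1.44  0.    1.05 -1.78]
```

View pics/s28.png

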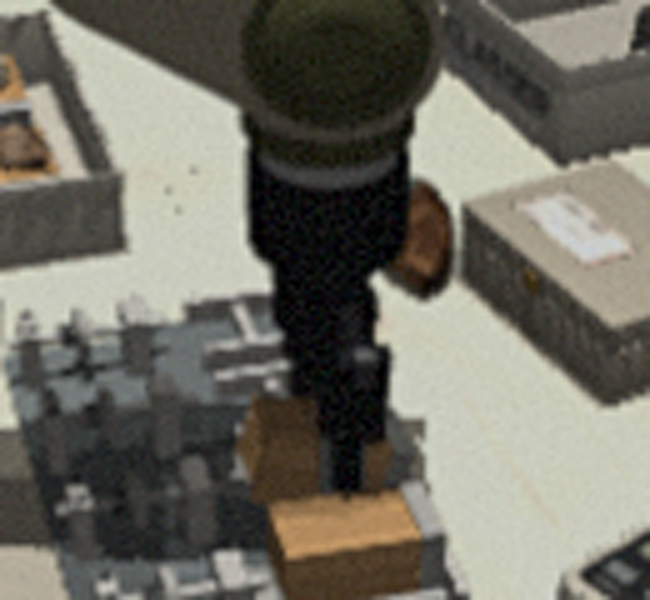

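>>> move_arm(deltas=[20,0,0,0,0,20,0,0,0,0,20,0,0,0,0,20,0,0,0,0,20,0,0,0,0,20,0,0,10,0,20,0,0,20,0,20,0,0,35,0,20,0,0,40,0,20,0,0,0,0])

```text
time: 44.75
tool_pos: [0.5884, -0.0786, 0.1534]
ee_rot: [-0.472, 0.528, 0.466, 0.531]
ft_force: [0.4, 1.2, -2.3]
width: 0.453
```

>>> move_arm(deltas=[20,-11,28.5,0,-0.129,20,-11,28.5,0,-0.129,20,-11,28.5,0,-0.129,20,-11,28.5,0,-0.129,20,-11,28.5,0,-0.129,20,-11,28.5,0,-0.129,20,-11,28.5,0,-0.129,20,-11,28.5,0,-0.129,20,-11,28.5,0,-0.129,20,-11,28.5,0,-0.129])

```text
time: 45.75
tool_pos: [0.4755, 0.2079, 0.1474]
ee_rot: [-0.055, 0.705, 0.055, 0.704]
ft_force: [0.8, 0.6, -2.6]
width: 0.458
```

>>> move_arm(deltas=[20,-11,28.5,0,-0.129,20,-12,29,0,-0.13,20,0,0,0,0,20,0,0,0,0])

```text
time: 46.15
tool_pos: [0.453, 0.2646, 0.1474]
ee_rot: [0.034, 0.707, -0.034, 0.706]
ft_force: [-0.1, -0.7, -1.1]
width: 0.455
```

```bash
python3 - <<'E'
from h import *
st()
c=cam("top","tf29");crop(c["image"],60,215,225,350,4.8,"t29")
c=cam("side");crop(c["image"],170,90,350,240,4.4,"s29")
E
```

```text
t 46.1 p [0.453  0.2646 0.1474] jawyaw -0.096 xaxis [-0.001 -0.001 -1.   ] w 0.455 F [-0.13 -0.72 -1.06] q [ 0.3   0.42  1.51 -0.    1.2   0.4 ]
```

View pics/t29.png

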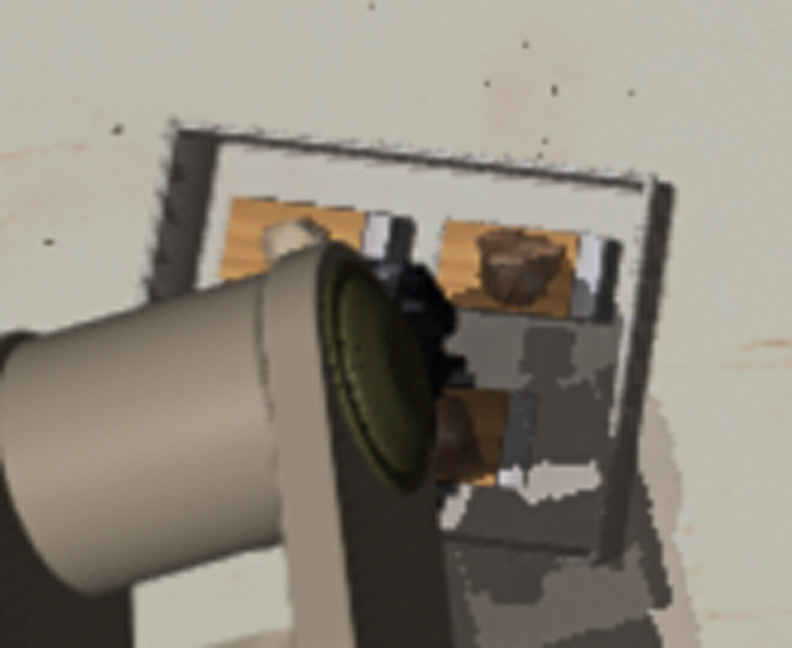

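View pics/s29.png

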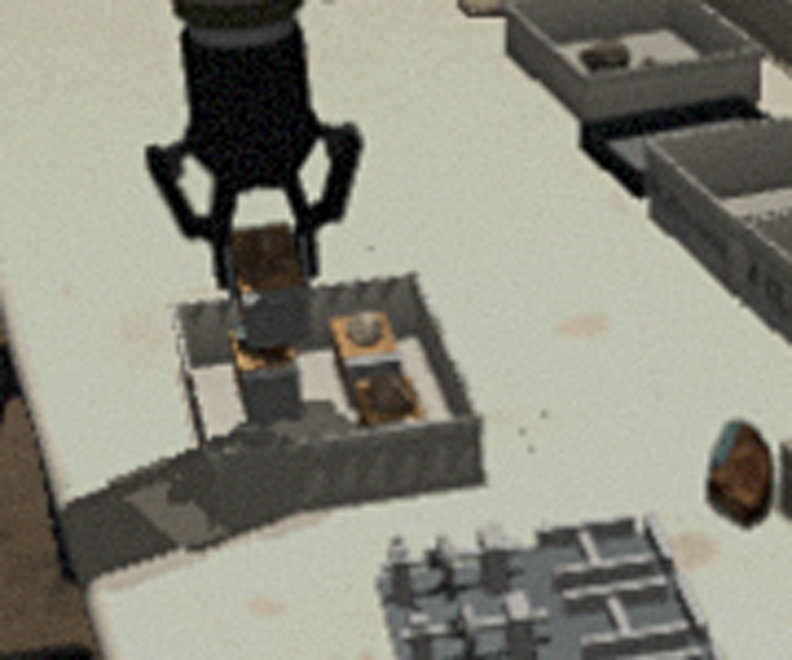

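>>> move_arm(deltas=[20,0,0,-35,0,20,0,0,-35,0,20,0,0,-20,0,20,0,0,-10,0,20,0,0,-6,0,20,0,0,-4,0,20,0,0,0,0])

```text
time: 46.95
tool_pos: [0.4539, 0.2643, 0.0382]
ee_rot: [0.035, 0.706, -0.035, 0.706]
ft_force: [-0.3, 0.1, -1.9]
width: 0.459
```

>>> move_arm(deltas=[20,0,0,-2,0,20,0,0,0,0])

```text
time: 47.15
tool_pos: [0.4537, 0.2644, 0.0362]
ee_rot: [0.035, 0.706, -0.035, 0.706]
ft_force: [0.7, -0.0, -1.4]
width: 0.45
```

>>> move_arm(deltas=[20,0,0,-1.5,0,20,0,0,0,0])

```text
time: 47.35
tool_pos: [0.4538, 0.2646, 0.0352]
ee_rot: [0.035, 0.706, -0.035, 0.707]
ft_force: [-1.7, -0.1, 6.1]
width: 0.457
```

>>> move_arm(deltas=[62,0,0,0.5,0,62,0,0,0,0,62,0,0,0,0,62,0,0,0,0,62,0,0,10,0,62,0,0,30,0,62,0,0,45,0,62,0,0,45,0,62,0,0,40,0,62,0,0,30,0])

```text
time: 48.35
tool_pos: [0.4535, 0.2644, 0.2384]
ee_rot: [0.035, 0.705, -0.035, 0.707]
ft_force: [-0.2, 0.5, 0.7]
width: 0.624
```

>>> move_arm(deltas=[62,-25,30,0,0.1,62,-25,30,0,0.1,62,-25,30,0,0.1,62,-25,30,0,0.1,62,-25,30,0,0.1,62,-25,30,0,0.1,62,-25,30,0,0.1,62,-25,30,0,0.1,62,0,0,0,0,62,0,0,0,0])

```text
time: 49.35
tool_pos: [0.253, 0.5045, 0.2352]
ee_rot: [-0.243, 0.664, 0.243, 0.664]
ft_force: [-0.0, -0.1, -0.1]
width: 0.622
```

```bash
python3 - <<'E'
from h import *
st()
c=cam("top","tf30");crop(c["image"],60,150,510,350,1.75,"t30")
crop(c["image"],60,215,225,350,4.8,"t30b")
c=cam("side","sf30");crop(c["image"],170,110,430,400,2.0,"s30")
E
```

```text
t 49.4 p [0.253  0.5045 0.2352] jawyaw 0.702 xaxis [ 0. -0. -1.] w 0.622 F [-0.03 -0.05 -0.1 ] q [ 0.9   0.41  1.26 -0.    1.47  0.19]
```

View pics/t30.png

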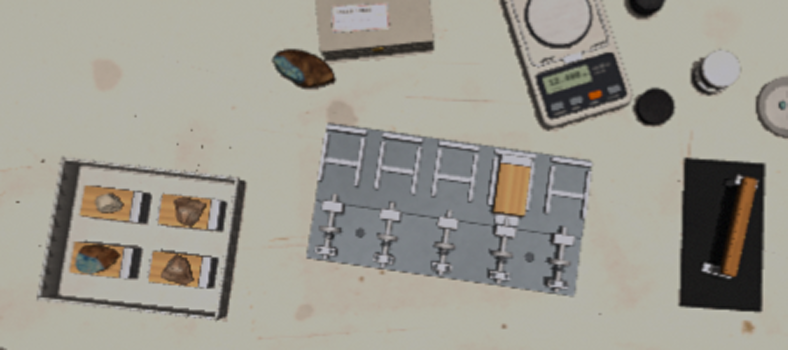

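View pics/s30.png

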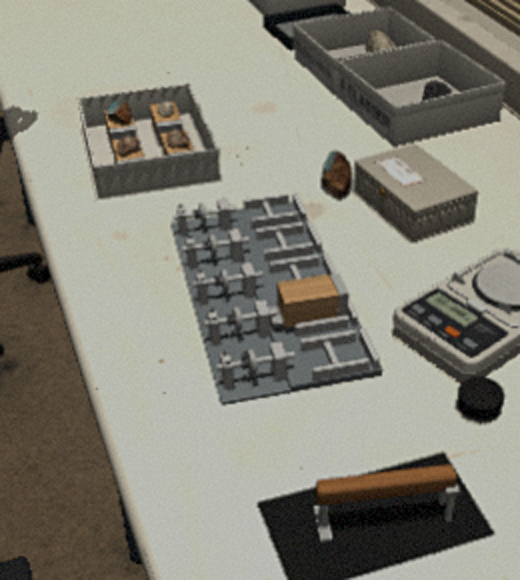

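View pics/t30b.png

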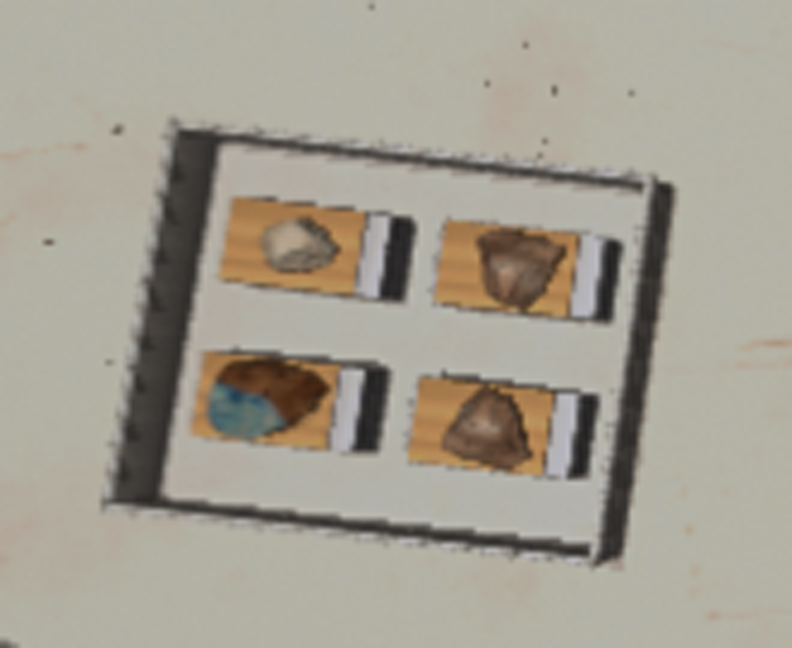

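```bash
python3 - <<'E'
from rig import arm
print(arm.hand_in())
E
```

```text
the job is handed in; nothing more can be done
None
```

The job is done and handed in at about 49 s of the 208 s allowed. All four stone holders are in the tray.

- **Spring bars:** With the fork I drew back the bars of lanes 1, 3, 4 and 5. The pull was about 4 to 5 N, and I saw each holder's front tip up in the side camera. The empty holder in lane 2 was left alone.
- **Fork:** I stood it back on its mat before handling the holders. It went down about 8 mm from its old spot, to keep it further inside the mat's edge.
- **Holders:** Each one went into the tray along the tray's y, in two rows of two, lowered until it touched the floor and then released.

**Last checks (both cameras, arm clear):**
- All four holders look flat and upright in the tray.
- The tray had not moved by more than I could see at any look.
- The empty holder is still in place under its bar, and the fork is standing on the mat.
- The loose opal is at the same pixel as at the start, about (233, 189). The jar looks unmoved by eye, but I did not measure it.

**Checks that were off:**
- Pressing the first holder flat against the tray floor reached 20 N and did not turn it level. I eased off and let it settle on release, and did the same for the other three.
- The tray fit disagreed by about 1 to 2 pixels (2 to 4 mm), which was within the finger clearance.

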